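# Pegs out of the sliding-lid box onto the wash tub's rim, box shut again

### The job

Open the peg box: lift the front end of its sliding lid over the stop lip, slide it out of the grooves and lay it flat on the slab, ridge up, clear of box and tub. Then move every peg from the rib in the box to the near long rim of the wash tub, clipped on upright with the rim well up between its jaws and at least a finger's breadth between neighbours, so that they go to the line with the tub. Last, slide the lid fully home again, front end down behind the lip, and leave the dispenser, brush, bowl and soap holder as they are.

Things in the scene. Friction and masses are not known exactly. Their poses are not given: they have to be found in the camera images.
- pegbox: Light-grey plastic peg box, fixed, 150 mm (its x) by 222 mm (its y), walls 4 mm, closed by a sliding lid. Origin: centre of its underside; z up; front faces its -x. Front wall 115 mm high, the other three 122 mm. The lid lies on ledges along the two end walls (+y, -y), its underside at z = 110 mm, between the walls with 2 mm play each way in x, 4 mm in y.
- box_front (a point): Middle of the top edge of the box's front wall (box x = -73, z = 115 mm). It stands 5 mm above the lid's seat as a stop lip: level, the lid cannot slide forward; its front end must be raised more than 5 mm (8 mm at most, rear end staying down), then it slides to -x over the lip.
- box_groove (a point): Front end of the rail over the lid's +y margin (box x = 0, y = 102, z = 118 mm); the same at -y. The rails run from x = 0 to the rear wall, 10 mm inwards from both end walls, undersides at z = 118, tops at 122 mm: grooves 8 mm high for the 4 mm lid. It cannot be lifted straight off; slid 70 mm or more forward it is free of them.
- box_rib (a point): Middle of the top edge of the rib inside the box, 5 mm thick, along the box's y at x = 0, top at z = 30 mm. The pegs stand clipped on it, jaws down, 22 mm deep, squeezed along the box's x, in a row about 40 mm apart; heads at z = 105 mm. The box is 142 mm wide inside along x.
- lid_grip (a point): Centre of the white upright grip ridge on the blue lid: 14 mm thick (lid's x), 74 mm long (y), 25 mm high; 12.5 mm above the plate's top face, 16.5 mm above the lid's underside. Axes: x from the front end (with the ridge) to the rear end, z up. The lid is a loose plate 138 (x) by 206 (y) by 4 mm, about 0.16 kg; the ridge's middle is 24 mm from the front end, 114 mm from the rear.
- lid_mid (a point): Centre of the lid's plate, half-way through its 4 mm thickness; axes as the lid.
- lid_front (a point): Middle of the lower edge of the lid's front end (69 mm from the plate's centre).
- lid_rear (a point): Middle of the lower edge of the lid's rear end.
- tub: Grey-blue rectangular plastic wash tub, fixed in place, 320 mm (its y) by 240 mm (its x), 130 mm high, upright plain walls 5 mm thick. Origin: on the slab under the middle of its near long wall (the one facing the robot); x points across the tub to the far side, z up.
- tub_rim (a point): Middle of the top edge of the tub's near long wall, 130 mm above the slab, mid-thickness; y runs along this rim (160 mm each way to the corners), x across the wall into the tub, z up.
- dispenser_mid (a point): White push dispenser (bystander), 66 mm wide, 167 mm high, half-way up.
- brush_mid (a point): Green scrubbing brush (bystander) lying in the tub, 150 by 48 mm, 47 mm high, bristles down; half-way up.
- bowl_mid (a point): Small stainless bowl (bystander), 110 mm across, 45 mm high; half-way up on its axis.
- soap_mid (a point): White ceramic soap holder (bystander), 85 by 120 mm, 26 mm high; half-way up.
- peg1_mid (a point): Large red spring clothes peg, 97 mm long, 18 mm wide (its y), 50 g; may be absent. The point: middle of its spring pivot. z runs from the jaws (tips at -45 mm, pads from -23 to -45 mm) to the heads of the two handles (+52 mm); the handles are squeezed together along x; y is the pivot axis. An edge can enter up to 39 mm, where it meets the spring.
- peg1_leg (a joint): Opening of the red peg, rad. 0: jaws on a 5 mm edge, handles 34 mm over their outer faces at the top. -0.148: shut on nothing, handles 41 mm. 0.2: handles squeezed parallel, 24 mm over all (about 12 N near the top), jaws 12 mm open. 0.23: its stop. None when absent.
- peg2_mid (a point): Large yellow spring clothes peg, 97 mm long, 18 mm wide (its y), 50 g; may be absent. The point: middle of its spring pivot. z runs from the jaws (tips at -45 mm, pads from -23 to -45 mm) to the heads of the two handles (+52 mm); the handles are squeezed together along x; y is the pivot axis. An edge can enter up to 39 mm, where it meets the spring.
- peg2_leg (a joint): Opening of the yellow peg, rad. 0: jaws on a 5 mm edge, handles 34 mm over their outer faces at the top. -0.148: shut on nothing, handles 41 mm. 0.2: handles squeezed parallel, 24 mm over all (about 12 N near the top), jaws 12 mm open. 0.23: its stop. None when absent.
- peg3_mid (a point): Large green spring clothes peg, 97 mm long, 18 mm wide (its y), 50 g; may be absent. The point: middle of its spring pivot. z runs from the jaws (tips at -45 mm, pads from -23 to -45 mm) to the heads of the two handles (+52 mm); the handles are squeezed together along x; y is the pivot axis. An edge can enter up to 39 mm, where it meets the spring.
- peg3_leg (a joint): Opening of the green peg, rad. 0: jaws on a 5 mm edge, handles 34 mm over their outer faces at the top. -0.148: shut on nothing, handles 41 mm. 0.2: handles squeezed parallel, 24 mm over all (about 12 N near the top), jaws 12 mm open. 0.23: its stop. None when absent.
- peg4_mid (a point): Large orange spring clothes peg, 97 mm long, 18 mm wide (its y), 50 g; may be absent. The point: middle of its spring pivot. z runs from the jaws (tips at -45 mm, pads from -23 to -45 mm) to the heads of the two handles (+52 mm); the handles are squeezed together along x; y is the pivot axis. An edge can enter up to 39 mm, where it meets the spring.
- peg4_leg (a joint): Opening of the orange peg, rad. 0: jaws on a 5 mm edge, handles 34 mm over their outer faces at the top. -0.148: shut on nothing, handles 41 mm. 0.2: handles squeezed parallel, 24 mm over all (about 12 N near the top), jaws 12 mm open. 0.23: its stop. None when absent.
- peg5_mid (a point): Large blue spring clothes peg, 97 mm long, 18 mm wide (its y), 50 g; may be absent. The point: middle of its spring pivot. z runs from the jaws (tips at -45 mm, pads from -23 to -45 mm) to the heads of the two handles (+52 mm); the handles are squeezed together along x; y is the pivot axis. An edge can enter up to 39 mm, where it meets the spring.
- peg5_leg (a joint): Opening of the blue peg, rad. 0: jaws on a 5 mm edge, handles 34 mm over their outer faces at the top. -0.148: shut on nothing, handles 41 mm. 0.2: handles squeezed parallel, 24 mm over all (about 12 N near the top), jaws 12 mm open. 0.23: its stop. None when absent.
There are look-alikes about, which are no part of the job. There is more than one size of the part that bears bowl_mid; the job needs the middle-sized. There is more than one size of the part that bears dispenser_mid; the job needs the smaller.

How it is judged:
By the outcome, as a careful person would: the job done as asked, in the order asked, and still so for the second after the job is handed in, with the robot touching nothing.
Of peg1, peg2, peg3, peg4, peg5 only 3 to 5 are there at a start; the rules pass over those that are not, and their reading is None.
At some moment in a run one of lid may be knocked a few centimetres aside while the robot is not near it.
Once in a run the grip may slacken for a moment while it holds something.
It also fails if it takes over 210 s, if anything falls off the work surface, if the arm or the gripper's body presses on something with over 40 N, if the wrist force passes 120 N, or if a joint passes its speed limit or range.

### The arm

A 6-joint arm with a two-finger parallel gripper is mounted at the origin on the work surface. World frame = base frame: x ahead of the robot, y to its left, z up, the work surface at z = 0. Lengths are in m, angles in rad, forces in N, time in s.
With the tool pointing down it reaches from about 0.275 to 0.825 m from the base axis. Payload 4.9 kg.
Tool frame: the origin (TCP) lies midway between the tips of the shut fingers; the grasp point (between the pads) lies bot.grip_depth behind it (bot.grip_depth is the distance from the TCP to the grasp point, in m); y points along the fingers, z is the direction in which the jaws open and shut, and the axes are right-handed (so a half turn about y gives the same grasp; the last joint's range is limited). The gripper opens to 85 mm and grips with 20 to 120 N. Pads are 22 mm wide; open, the fingers measure 114 mm over their backs; the gripper's body (76 mm by 85 mm) begins 54 mm behind the grasp point. The pads swing forward as they close: fully open they stand 13 mm farther back than shut.
Start: joints at [1.013, 0.326, -0.193, 1.052, 0, 1.437], TCP at [0.226, 0.501, 0.231] pointing down, gripper open.
Joint ranges: [-2.65, 2.65], [-0.97, 1.79], [-1.3, 1.35], [-1.93, 2.1], [-1.47, 1.37], [-3.14, 3.14]. Speed limits (rad/s): [2.57, 2.57, 3.14, 3.14, 3.14, 3.14].

### API

Orientations are given as a unit quaternion [x, y, z, w].
In Python, from workcell import bot gives the robot as it stands. The module is installed in compiled form; this text tells all that it offers.
- The arm moves only by the tool play_rows, never from a script. Its argument "plan" is a list of rows, each a list of 3 entries, a list of its own where there are three numbers: the shift along the tool's x, y, z in mm, then the turn, a rotation vector about the tool's x, y, z in degrees, then the opening in per cent of the stroke, from 0 (shut) to 100 (fully open). In form: [[[dx, dy, dz], [wx, wy, wz], grip], ...]. A call has 1 to 10 rows; each row is the pose to reach, as a shift and turn from the pose commanded when the call began, along the tool's axes at that moment; what a row does not reach only later rows make up. A row lasts 1/12 s, in which the tool goes at most 41.7 mm and 7.16 degrees, less where a joint would pass 70% of its speed; a pose out of reach is approached as far as the arm can. A call with a gripper value outside its range is refused whole. The fingers move at their own pace and stop on an object; "grip_force" is the grip in N (left out, the last holds). Time passes only in rows, so rows that repeat a pose let the fingers close. It gives the time, the measured TCP pose, the force and the opening at its end, in the units of the state.
- bot.observe(): the state, without advancing time (a new reading comes with each control period).
- bot.grab_frame(name): name is "side" or "top"; returns a dict with "pixels" (480x640x3 uint8, red, green, blue), "fov_y" (degrees; the focal length in pixels is half the picture's height over the tangent of half this angle, whatever the lens; pixels are square), "cx", "cy" (the principal point, pixels), "rvec" (rotation vector, rad) and "tvec" (3), from world to camera coordinates, as OpenCV has them. Camera axes: x right, y down, z forward; pixel columns grow to the right and rows downward; lengths in m; the calibration is good to about 2 mm. A picture is of the moment at which its call begins. There is no depth.
- bot.hand_in(): hands the job in, once; it reports no verdict.
Trained networks look in a picture, given as the dict that the camera call returned (one of the last four; its "shot" number tells which), for a name from the list of things; names that differ only in an ending like _2 or _b are one class to them, and where a whole thing is asked for, a point or a joint stands for the part that bears it (a point fixed in the world has none). Each returns a list of dicts, best first, with "conf" (0 to 1); they miss things now and then, are a little off and sometimes report something else, mostly with a low value. They report only what shows in the picture. A call takes as long as a camera call. They do not tell look-alikes from the thing itself.
- bot.spot_in(picture, query): "box" ([left, top, right, bottom] in pixels, round what is visible of it).
- bot.trace(picture, query): "region" (480x640 bool, what is visible of it) and "box" ([left, top, right, bottom] in pixels, round what is visible of it).
The state is a dict: "time": time; "joints": joint angles; "qd": joint speeds; "effort": joint torques, N m; "eef_pos": TCP position; "tool_rot": TCP orientation; "force": force on the tool from outside, world axes, zero at the start; "torque": the same for the moment, N m; "gripper_width": finger opening in m.
Only numpy, scipy, OpenCV 4.12 (cv2) and the standard library are available. Lean on these libraries where they do the work, as an engineer would, in place of code of your own. Each camera call takes 0.05 s, during which the arm holds its last target.

## Working session

There is one attempt and no reset: what is moved stays moved. The work goes in short steps, Python scripts to look and compute and a tool call to move; the robot and the scene stay as the last step left them, time stands still between calls to the robot, and variables do not carry over. Pictures are saved under pics/ and viewed, and the job is handed in when it is done.

Besides the shell and the picture viewer there is one more tool, called by a JSON object that holds its "fn" and its "kwargs". play_rows: Moves the arm, as the interface text tells. Its arguments: {"type":"object","properties":{"plan":{"type":"array"},"grip_force":{"type":"number"}},"required":["plan"]}

```bash
ls; mkdir -p pics; python3 - <<'E'
from workcell import bot
import cv2,numpy as np
s=bot.observe(); print(s); print(bot.grip_depth)
for n in("side","top"):
    p=bot.grab_frame(n); cv2.imwrite(f"pics/a_{n}.png",p["pixels"][:,:,::-1]); print(n,{k:v for k,v in p.items() if k!="pixels"})
    R,_=cv2.Rodrigues(np.array(p["rvec"])); print(-R.T@np.array(p["tvec"]).ravel(), R)
E
```

```text
pics
{'time': 0.0, 'joints': array([ 1.01281717e+00,  3.26901229e-01, -1.93602042e-01,  1.05199028e+00,
       -2.19481420e-05,  1.43659384e+00]), 'qd': array([ 0.00012407, -0.00051382, -0.00191005,  0.00027695, -0.00176667,
       -0.00100857]), 'effort': array([ 1.12964208e-03, -4.43404198e+01,  2.62436914e+01,  1.54045830e-02,
       -1.37779184e-04, -3.58018383e-06]), 'eef_pos': array([0.22584743, 0.50084858, 0.23051816]), 'tool_rot': array([ 0.69185958, -0.14890526,  0.14851275, -0.69072535]), 'force': array([ 0.90911004,  0.08987869, -0.81166386]), 'torque': array([-0.00791633, -0.00749806,  0.02757504]), 'gripper_width': 0.08522620258460067}
0.0187
side {'fov_y': 51.41707167213572, 'cx': 318.71400171539995, 'cy': 244.87257410612648, 'rvec': array([ 2.17220968, -0.67151232,  0.34321716]), 'tvec': array([-0.56302073,  0.27523176,  1.16959316]), 'shot': 1}
[ 0.02839707 -0.9167437   0.95888874] [[ 0.82081334 -0.57094341  0.01700224]
 [-0.34820934 -0.52375298 -0.77745294]
 [ 0.45278661  0.63222341 -0.62871126]]
top {'fov_y': 45.05751692568294, 'cx': 328.13014346442253, 'cy': 240.0268489654041, 'rvec': array([ 2.20861124, -2.145529  ,  0.13292801]), 'tvec': array([-0.08876787,  0.6663865 ,  1.24262069]), 'shot': 2}
[ 0.53681082 -0.04726794  1.30600795] [[ 0.02791817 -0.99940361  0.0203225 ]
 [-0.99426904 -0.02986212 -0.10265148]
 [ 0.10319713 -0.01734019 -0.99450976]]
```

View pics/a_side.png

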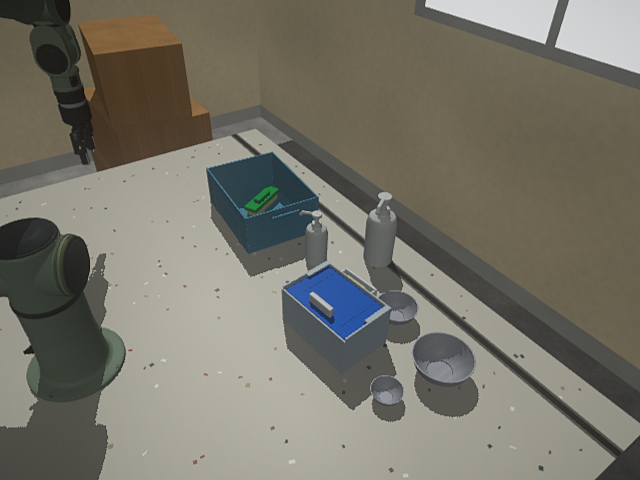

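View pics/a_top.png

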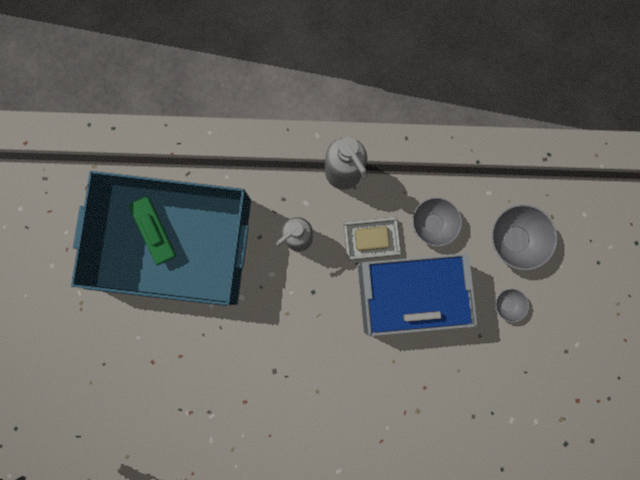

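The side view shows the tub at (262,205) with the brush in it, the small dispenser at (316,240), the large one at (380,230), and the box with its blue lid at (335,310). There are three bowls, at (398,307), (444,357) and (387,390). In the top view the tub is at (165,240), the box at (418,297) and the soap holder at (372,239). I'll enlarge these to measure.

```bash
cat > h.py <<'E'
from workcell import bot
import cv2,numpy as np
from scipy.spatial.transform import Rotation as Rn
from scipy.optimize import least_squares
def cam(p):
    f=240/np.tan(np.radians(p["fov_y"]/2)); K=np.array([[f,0,p["cx"]],[0,f,p["cy"]],[0,0,1.]])
    return K,np.array(p["rvec"],float),np.array(p["tvec"],float)
def proj(p,X):
    K,r,t=cam(p); return cv2.projectPoints(np.array(X,float).reshape(-1,1,3),r,t,K,None)[0].reshape(-1,2)
def unz(p,uv,z):
    K,r,t=cam(p);R=cv2.Rodrigues(r)[0]; C=-R.T@t.ravel()
    d=R.T@np.linalg.inv(K)@np.array([uv[0],uv[1],1.]); return C+d*(z-C[2])/d[2]
def tri(pa,ua,pb,ub):
    def f(X): return np.r_[proj(pa,X)[0]-ua,proj(pb,X)[0]-ub]
    s=least_squares(f,np.r_[unz(pb,ub,.1)]); return s.x,np.abs(s.fun).max()
def crop(p,box,k,name,pts=None):
    l,t,r,b=box; im=p["pixels"][t:b,l:r,::-1].copy(); im=cv2.resize(im,None,fx=k,fy=k,interpolation=cv2.INTER_CUBIC)
    im=np.clip(im.astype(float)*1.5,0,255).astype(np.uint8)
    if pts is not None:
        for u,v in pts: cv2.circle(im,(int((u-l+.5)*k),int((v-t+.5)*k)),3,(0,0,255),1)
    cv2.imwrite(f"pics/{name}.png",im)
def both(): return bot.grab_frame("side"),bot.grab_frame("top")
E
python3 - <<'E'
from h import *
s,t=both()
crop(s,(270,250,400,370),6,"b_s"); crop(t,(350,245,485,345),6-.1 if 0 else 5,"b_t")
crop(t,(65,165,260,315),4,"t_t"); crop(s,(200,145,330,255),6,"t_s")
for n,p in(("s",s),("t",t)):
  for q in("lid_grip","dispenser_mid","bowl_mid","soap_mid","brush_mid","pegbox","tub","peg1_mid"):
    print(n,q,[(np.round(d["box"],0).tolist(),round(d["conf"],2)) for d in bot.spot_in(p,q)])
E
```

```text
s lid_grip []
s dispenser_mid [([363.0, 194.0, 398.0, 265.0], 0.84), ([298.0, 210.0, 330.0, 268.0], 0.75), ([377.0, 288.0, 418.0, 327.0], 0.37)]
s bowl_mid [([377.0, 288.0, 419.0, 324.0], 0.87), ([413.0, 335.0, 477.0, 389.0], 0.79), ([371.0, 376.0, 403.0, 406.0], 0.7)]
s soap_mid [([344.0, 269.0, 376.0, 292.0], 0.82)]
s brush_mid [([244.0, 188.0, 280.0, 217.0], 0.73)]
s pegbox [([279.0, 260.0, 390.0, 374.0], 0.63)]
s tub [([207.0, 150.0, 320.0, 256.0], 0.59), ([285.0, 267.0, 382.0, 339.0], 0.55)]
s peg1_mid []
t lid_grip []
t dispenser_mid [([327.0, 136.0, 372.0, 193.0], 0.88), ([275.0, 216.0, 314.0, 249.0], 0.73), ([360.0, 255.0, 479.0, 337.0], 0.61)]
t bowl_mid [([493.0, 205.0, 556.0, 271.0], 0.96), ([413.0, 196.0, 463.0, 247.0], 0.89), ([496.0, 289.0, 529.0, 322.0], 0.87)]
t soap_mid [([347.0, 218.0, 401.0, 262.0], 0.8)]
t brush_mid [([358.0, 253.0, 478.0, 337.0], 0.53)]
t pegbox [([354.0, 256.0, 476.0, 338.0], 0.88)]
t tub [([71.0, 170.0, 252.0, 310.0], 0.67)]
t peg1_mid []
```

View pics/b_s.png

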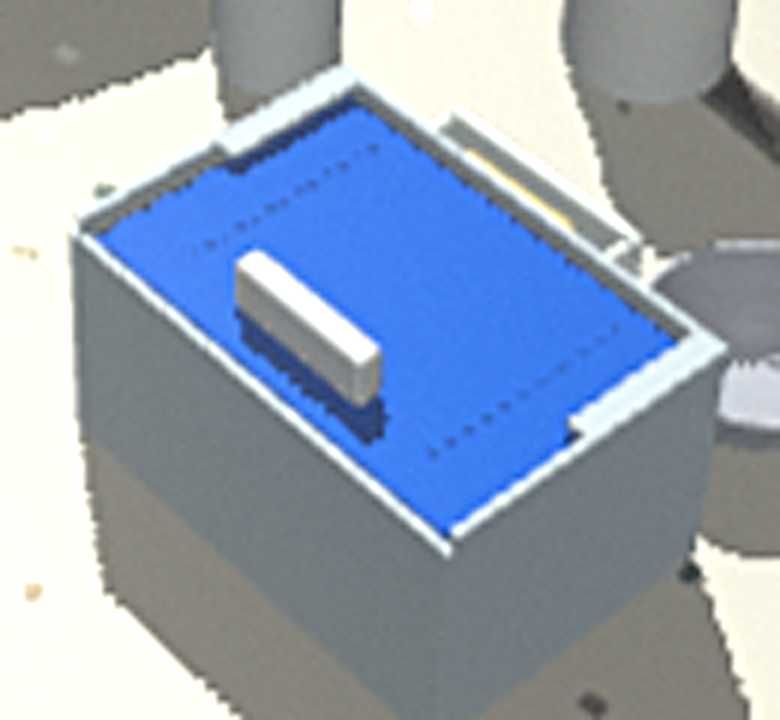

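View pics/b_t.png

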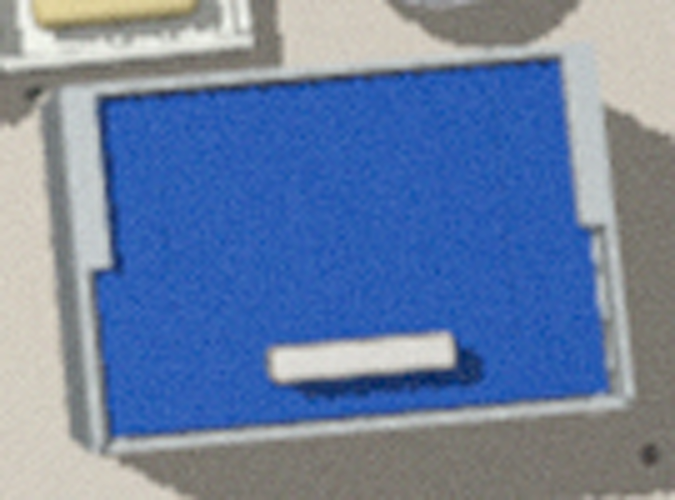

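View pics/t_t.png

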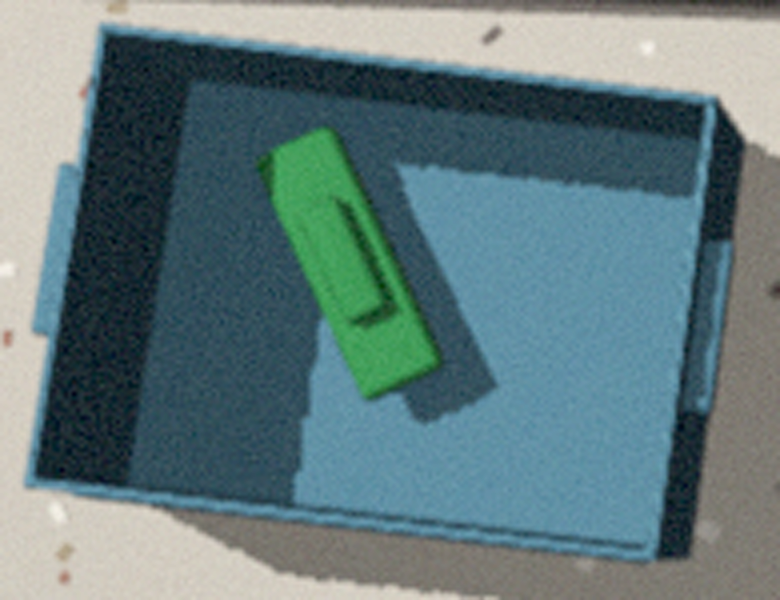

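View pics/t_s.png

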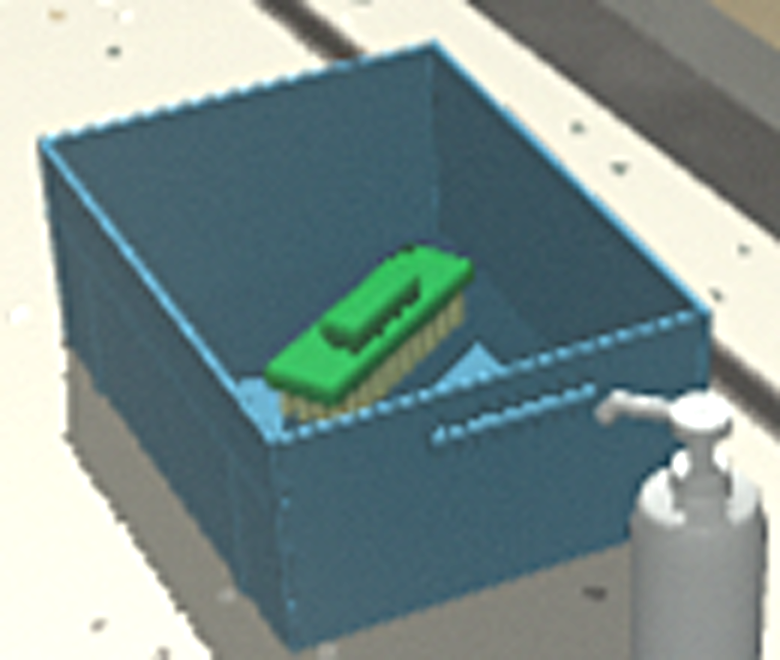

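```bash
python3 - <<'E'
from h import *
s,t=both()
def px(l,tt,k,a): return np.array(a,float)/k+[l,tt]-.5
def fit(pts,us,ut):
    def f(q,full=False):
        c,sn=np.cos(q[2]),np.sin(q[2]); P=np.array(pts,float)
        X=np.c_[q[0]+c*P[:,0]-sn*P[:,1],q[1]+sn*P[:,0]+c*P[:,1],P[:,2]+q[3]]
        return np.r_[proj(s,X)-us,proj(t,X)-ut].ravel()
    r=least_squares(f,[.5,0,0,0]); return r.x,np.abs(r.fun).max(),r.fun.reshape(-1,2).round(1)
bs=px(270,250,6,[(75,234),(449,550),(347,68),(725,345)]); bt=px(350,245,5,[(100,450),(632,405),(50,90),(593,45)])
h=.111
q,e,fr=fit([(-.075,h,.115),(-.075,-h,.115),(.075,h,.122),(.075,-h,.122)],bs,bt); print("box",q.round(4),np.degrees(q[2]),e);print(fr.tolist())
ts=px(200,145,6,[(42,143),(270,440),(434,42),(708,313)]); tt=px(65,165,4,[(28,487),(655,560),(102,25),(716,98)])
q,e,fr=fit([(-.0025,.16,.13),(-.0025,-.16,.13),(.2375,.16,.13),(.2375,-.16,.13)],ts,tt); print("tub",q.round(4),np.degrees(q[2]),e);print(fr.tolist())
# ridge top corners
rs=px(270,250,6,[(238,265),(362,362),(259,250),(382,349)]); rt=px(350,245,5,[(272,383),(458,370),(268,345),(455,332)])
q,e,fr=fit([(-.007,.037,.0),(-.007,-.037,.0),(.007,.037,.0),(.007,-.037,.0)],rs,rt); print("ridge top",q.round(4),np.degrees(q[2]),e);print(fr.tolist())
E
```

```text
box [ 0.5541 -0.2557  0.119  -0.0014] 6.817345714209159 1.7400738415966543
[[-0.3, -0.3], [0.8, 1.0], [-0.0, -1.0], [1.4, 0.3], [-1.7, 1.4], [-0.6, 0.3], [1.4, 0.0], [-0.3, -0.6]]
tub [ 0.5374  0.2891 -0.0884 -0.0032] -5.06684218227073 1.4411609525669746
[[-0.4, -0.1], [0.7, 1.3], [1.0, -0.0], [1.4, 0.2], [-1.2, 0.5], [0.0, 0.8], [-0.7, -0.2], [0.4, -0.0]]
ridge top [ 0.5096 -0.2606  0.1035  0.1368] 5.932522383637485 1.3244075542014002
[[-0.3, -0.6], [0.1, 1.0], [0.7, -0.8], [1.3, 0.2], [0.1, 0.1], [-0.6, -0.1], [0.3, 0.7], [-0.7, 0.5]]
```

```bash
cat >> h.py <<'E'
BX=np.array([.5541,-.2557]);BY=.115; TX=np.array([.5374,.2891]);TY=-.0884
def w(o,yaw,x,y): return np.array([o[0]+np.cos(yaw)*x-np.sin(yaw)*y,o[1]+np.sin(yaw)*x+np.cos(yaw)*y])
def down(yaw,tilt=0):
    # tool y down, z along yaw dir; tilt about world left-axis(yaw frame y): positive raises front(-x)
    z=np.array([np.cos(yaw),np.sin(yaw),0]);y=np.array([0,0,-1.]);x=np.cross(y,z)
    R=Rn.from_matrix(np.c_[x,y,z]); ax=np.array([-np.sin(yaw),np.cos(yaw),0])
    return Rn.from_rotvec(ax*tilt)*R
def go(pos,R,flip=False,cur=None):
    s=bot.observe(); P,Q=(s["eef_pos"],Rn.from_quat(s["tool_rot"])) if cur is None else cur
    best=None
    for k in (R, R*Rn.from_rotvec([0,np.pi,0])):
        rv=np.degrees((Q.inv()*k).as_rotvec())
        if best is None or np.linalg.norm(rv)<np.linalg.norm(best[1]): best=(Q.inv().apply(np.array(pos)-P)*1000,rv)
    print("shift",best[0].round(1).tolist(),"turn",best[1].round(2).tolist()); return best
def st():
    s=bot.observe(); R=Rn.from_quat(s["tool_rot"]).as_matrix()
    print("t",round(s["time"],2),"pos",s["eef_pos"].round(4).tolist(),"x",R[:,0].round(3).tolist(),"z",R[:,2].round(3).tolist(),"F",s["force"].round(1).tolist(),"w",round(s["gripper_width"]*1e3,1),"j",s["joints"].round(2).tolist())
E
python3 - <<'E'
from h import *
st()
g=w(BX,BY,-.045,0);print(g)
go([*g,.20],down(BY)); go([.42,0,.30],down(BY))
E
```

```text
t 1.1 pos [0.2262, 0.5013, 0.2313] x [0.912, -0.411, 0.0] z [0.411, 0.912, 0.0] F [0.2, 0.7, 0.5] w 85.4 j [1.01, 0.33, -0.19, 1.05, -0.0, 1.44]
[ 0.50939723 -0.2608636 ]
shift [571.6, 31.3, -578.3] turn [-0.0, 59.12, 0.0]
shift [382.8, -68.7, -377.3] turn [-0.0, 59.12, 0.0]
```

{"fn": "play_rows", "kwargs": {"plan": [[[383,-20,-377],[0,59,0],60],[[383,-20,-377],[0,59,0],60],[[383,-20,-377],[0,59,0],60],[[383,-20,-377],[0,59,0],60],[[383,-20,-377],[0,59,0],60],[[383,-20,-377],[0,59,0],60],[[383,-20,-377],[0,59,0],60],[[383,-20,-377],[0,59,0],60],[[383,-20,-377],[0,59,0],60],[[383,-20,-377],[0,59,0],60]], "grip_force": 60}}

```text
time: 1.93
eef_pos: [0.3769, 0.1112, 0.2472]
tool_rot: [-0.528, 0.47, -0.47, 0.529]
force: [0.6, 0.1, 0.7]
gripper_width: 0.0514
```

```bash
python3 - <<'E'
from h import *
st()
g=w(BX,BY,-.045,0);print(g)
go([*g,.20],down(.11))
E
```

```text
t 1.93 pos [0.3769, 0.1112, 0.2472] x [0.116, -0.993, -0.0] z [0.993, 0.116, 0.001] F [0.6, 0.1, 0.7] w 51.4 j [0.1, 0.02, -0.53, 1.02, 0.0, 1.55]
[ 0.50939723 -0.2608636 ]
shift [384.9, 47.3, 88.4] turn [-0.06, 0.36, -0.0]
```

{"fn": "play_rows", "kwargs": {"plan": [[[370,45,87],[0,0,0],50],[[370,45,87],[0,0,0],50],[[370,45,87],[0,0,0],50],[[370,45,87],[0,0,0],50],[[370,45,87],[0,0,0],50],[[370,45,87],[0,0,0],50],[[370,45,87],[0,0,0],50],[[370,45,87],[0,0,0],50],[[370,45,87],[0,0,0],50],[[370,45,87],[0,0,0],50]]}}

```text
time: 2.77
eef_pos: [0.5078, -0.2503, 0.2007]
tool_rot: [0.528, -0.47, 0.472, -0.527]
force: [-0.3, 0.1, -0.5]
gripper_width: 0.0423
```

{"fn": "play_rows", "kwargs": {"plan": [[[0,0,0],[0,0,0],50],[[0,0,0],[0,0,0],50],[[0,0,0],[0,0,0],50]]}}

```text
time: 3.02
eef_pos: [0.5056, -0.2427, 0.2018]
tool_rot: [-0.529, 0.47, -0.469, 0.529]
force: [0.8, 1.8, -0.1]
gripper_width: 0.0427
```

```bash
python3 - <<'E'
from h import *
st()
g=w(BX,BY,-.045,0);print(g)
go([*g,.117],down(.11))
s,t=both()
crop(s,(240,200,400,320),5,"c_s");crop(t,(350,220,485,345),5,"c_t")
E
```

```text
t 3.02 pos [0.5056, -0.2427, 0.2018] x [0.118, -0.993, -0.001] z [0.993, 0.118, -0.001] F [0.8, 1.8, -0.1] w 42.7 j [-0.58, 0.37, -0.21, 0.99, 0.0, 0.87]
[ 0.50939723 -0.2608636 ]
shift [18.6, 84.8, 1.7] turn [0.04, 0.48, -0.06]
```

View pics/c_s.png

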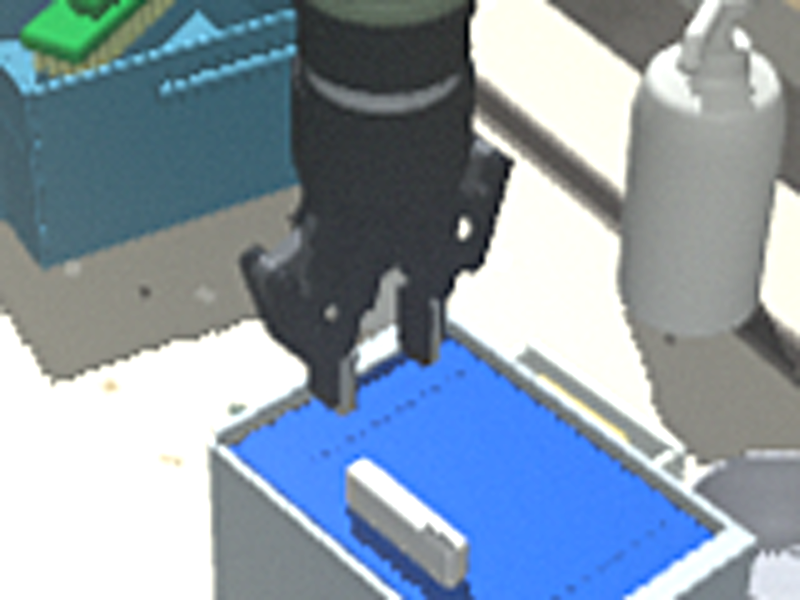

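View pics/c_t.png

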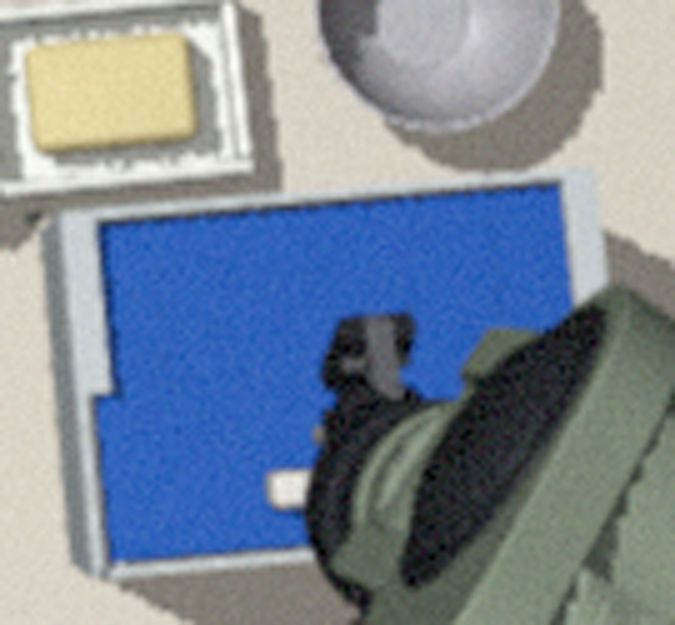

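{"fn": "play_rows", "kwargs": {"plan": [[[18,20,2],[0,0.5,0],50],[[18,45,2],[0,0.5,0],50],[[18,60,2],[0,0.5,0],50],[[18,70,2],[0,0.5,0],50],[[18,78,2],[0,0.5,0],50],[[18,82,2],[0,0.5,0],50],[[18,85,2],[0,0.5,0],50],[[18,85,2],[0,0.5,0],50]]}}

```text
time: 3.78
eef_pos: [0.5106, -0.2616, 0.117]
tool_rot: [-0.526, 0.472, -0.472, 0.527]
force: [0.7, 0.3, 0.1]
gripper_width: 0.0428
```

```bash
python3 - <<'E'
from h import *
st()
g=w(BX,BY,-.045,0)
go([*g,.117],down(.11))
s,t=both()
crop(s,(240,230,370,350),6,"d_s")
E
```

```text
t 3.78 pos [0.5106, -0.2616, 0.117] x [0.109, -0.994, 0.0] z [0.994, 0.109, 0.0] F [0.7, 0.3, 0.1] w 42.8 j [-0.6, 0.47, -0.29, 0.81, -0.0, 0.86]
shift [-0.9, 0.0, -1.1] turn [-0.02, -0.06, 0.02]
```

View pics/d_s.png

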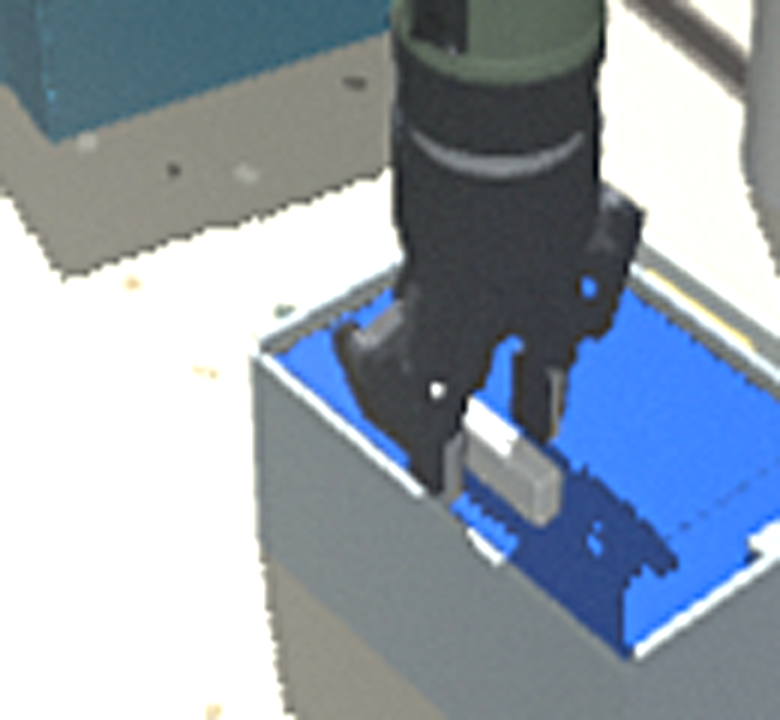

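The fingers straddle the ridge, with the front one at about (440,480) in the crop. I'll close on it now.

{"fn": "play_rows", "kwargs": {"plan": [[[0,0,0],[0,0,0],0],[[0,0,0],[0,0,0],0],[[0,0,0],[0,0,0],0],[[0,0,0],[0,0,0],0],[[0,0,0],[0,0,0],0],[[0,0,0],[0,0,0],0],[[0,0,0],[0,0,0],0],[[0,0,0],[0,0,0],0]], "grip_force": 70}}

```text
time: 4.55
eef_pos: [0.5107, -0.2622, 0.1175]
tool_rot: [-0.526, 0.472, -0.473, 0.526]
force: [-0.6, 0.3, 5.3]
gripper_width: 0.0124
```

```bash
python3 - <<'E'
from h import *
st()
E
```

```text
t 4.55 pos [0.5107, -0.2622, 0.1175] x [0.108, -0.994, 0.001] z [0.994, 0.108, 0.001] F [-0.6, 0.3, 5.3] w 12.4 j [-0.6, 0.47, -0.29, 0.81, -0.0, 0.86]
```

{"fn": "play_rows", "kwargs": {"plan": [[[0,-1,0],[-0.5,0,0],0],[[0,-2,0],[-1,0,0],0],[[0,-3,0.2],[-1.5,0,0],0],[[0,-4.1,0.2],[-2.1,0,0],0],[[0,-5.4,0.3],[-2.7,0,0],0],[[0,-5.4,0.3],[-2.7,0,0],0],[[0,-5.4,0.3],[-2.7,0,0],0],[[0,-5.4,0.3],[-2.7,0,0],0]]}}

```text
time: 5.22
eef_pos: [0.5109, -0.2619, 0.1221]
tool_rot: [0.539, -0.483, 0.461, -0.514]
force: [0.1, -0.9, 1.2]
gripper_width: 0.0125
```

```bash
python3 - <<'E'
from h import *
st(); print(np.degrees(np.arcsin(Rn.from_quat(bot.observe()["tool_rot"]).as_matrix()[2,2])))
s,t=both()
crop(s,(270,250,400,370),6,"e_s")
E
```

```text
t 5.22 pos [0.5109, -0.2619, 0.1221] x [0.108, -0.994, 0.0] z [0.993, 0.108, -0.047] F [0.1, -0.9, 1.2] w 12.5 j [-0.59, 0.49, -0.24, 0.88, -0.03, 0.88]
-2.6696831856806527
```

View pics/e_s.png

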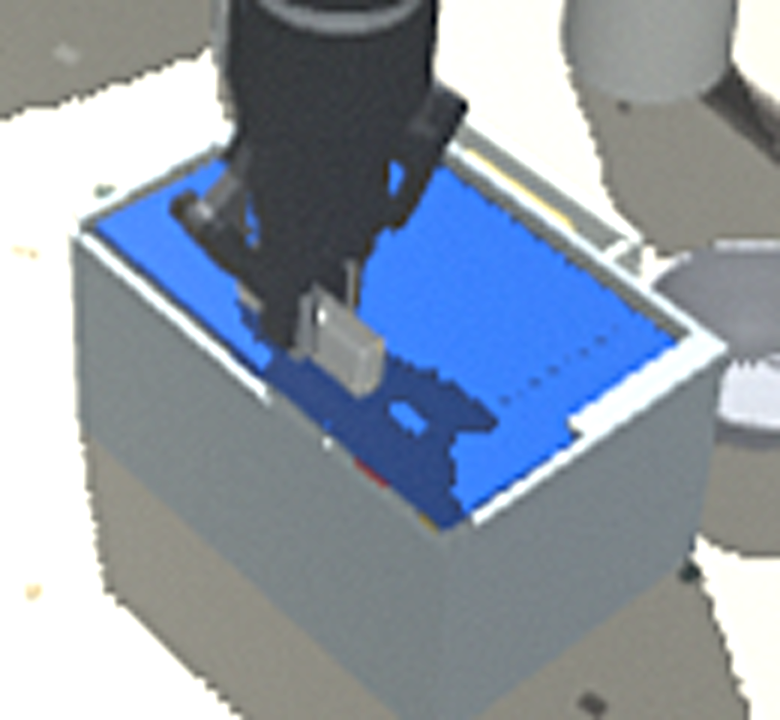

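{"fn": "play_rows", "kwargs": {"plan": [[[0,-0.6,0],[0,0,0],0],[[0,-0.6,-2],[0,0,0],0],[[0,-0.6,-4],[0,0,0],0],[[0,-0.6,-7],[0,0,0],0],[[0,-0.6,-10],[0,0,0],0],[[0,-0.6,-13],[0,0,0],0],[[0,-0.6,-16],[0,0,0],0],[[0,-0.6,-16],[0,0,0],0]]}}

```text
time: 5.98
eef_pos: [0.4936, -0.2633, 0.1232]
tool_rot: [0.539, -0.484, 0.46, -0.514]
force: [-0.2, 0.8, -1.6]
gripper_width: 0.0126
```

```bash
python3 - <<'E'
from h import *
st()
s,t=both()
crop(s,(270,250,400,370),6,"f_s")
E
```

```text
t 5.98 pos [0.4936, -0.2633, 0.1232] x [0.108, -0.994, -0.001] z [0.993, 0.108, -0.049] F [-0.2, 0.8, -1.6] w 12.6 j [-0.61, 0.47, -0.28, 0.87, -0.03, 0.86]
```

View pics/f_s.png

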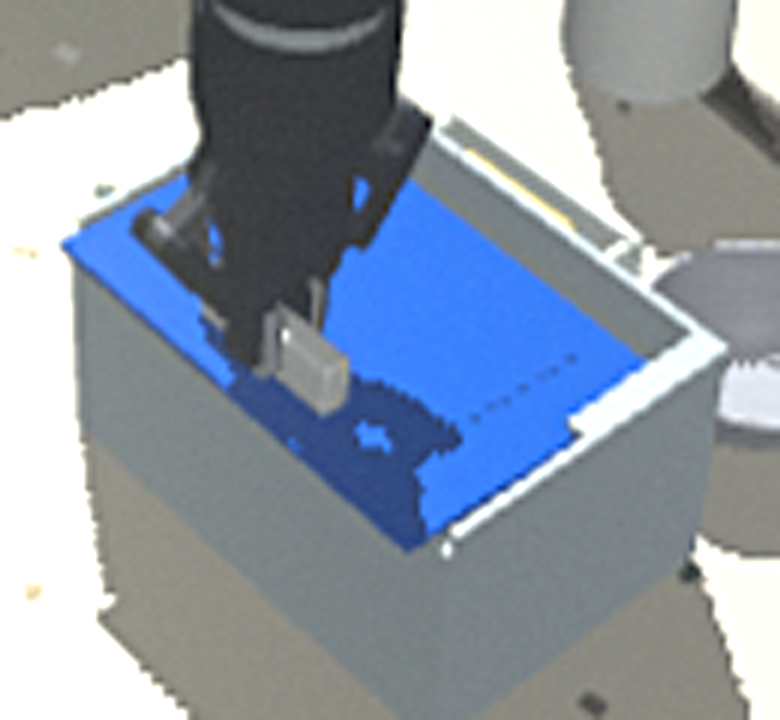

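The front end is over the lip, with no force showing. I'll keep sliding along the tool's -z.

{"fn": "play_rows", "kwargs": {"plan": [[[0,0,-6],[0,0,0],0],[[0,0,-13],[0,0,0],0],[[0,0,-20],[0,0,0],0],[[0,0,-27],[0,0,0],0],[[0,0,-34],[0,0,0],0],[[0,0,-41],[0,0,0],0],[[0,0,-48],[0,0,0],0],[[0,0,-55],[0,0,0],0],[[0,0,-62],[0,0,0],0],[[0,0,-68],[0,0,0],0]]}}

```text
time: 6.92
eef_pos: [0.4264, -0.271, 0.1268]
tool_rot: [0.539, -0.483, 0.461, -0.514]
force: [0.3, -0.3, -2.1]
gripper_width: 0.0124
```

```bash
python3 - <<'E'
from h import *
st()
s,t=both()
crop(s,(250,250,400,370),5,"g_s")
E
```

```text
t 6.92 pos [0.4264, -0.271, 0.1268] x [0.108, -0.994, 0.0] z [0.993, 0.108, -0.047] F [0.3, -0.3, -2.1] w 12.4 j [-0.69, 0.37, -0.42, 0.81, -0.03, 0.77]
```

View pics/g_s.png

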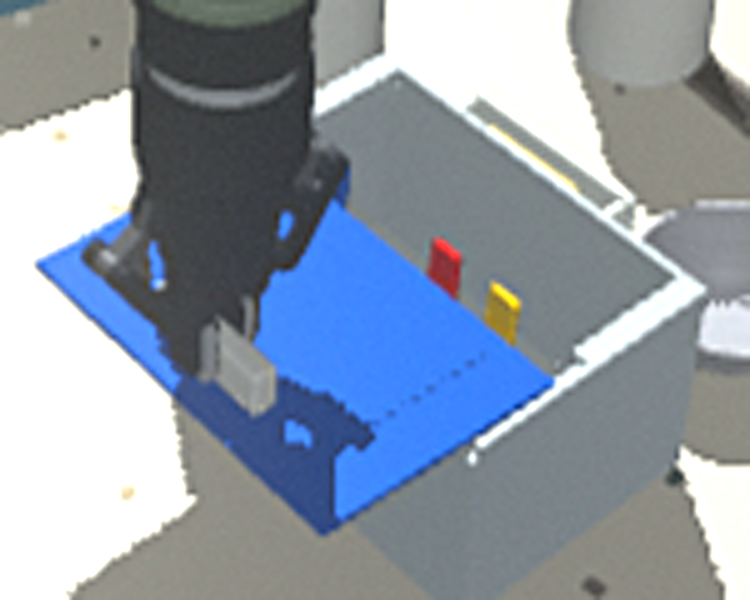

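{"fn": "play_rows", "kwargs": {"plan": [[[0,-8,0],[0.6,0,0],0],[[0,-22,0],[1.3,0,0],0],[[0,-40,0],[2.7,0,0],0],[[0,-58,0],[2.7,0,0],0],[[0,-66,0],[2.7,0,0],0],[[0,-70,0],[2.7,0,0],0],[[0,-70,0],[2.7,0,0],0]]}}

```text
time: 7.6
eef_pos: [0.4313, -0.271, 0.198]
tool_rot: [-0.526, 0.471, -0.473, 0.527]
force: [-0.4, -0.6, -2.0]
gripper_width: 0.0126
```

```bash
python3 - <<'E'
from h import *
st()
go([.340,-.04,.12],down(.108));go([.340,-.04,.012],down(.108))
E
```

```text
t 7.6 pos [0.4313, -0.271, 0.198] x [0.109, -0.994, 0.002] z [0.994, 0.109, 0.002] F [-0.4, -0.6, -2.0] w 12.6 j [-0.71, 0.28, -0.35, 0.94, 0.0, 0.76]
shift [-239.7, 77.4, -65.9] turn [-0.11, 0.05, 0.11]
shift [-239.9, 185.4, -66.1] turn [-0.11, 0.05, 0.11]
```

{"fn": "play_rows", "kwargs": {"plan": [[[-10,0,-10],[0,0,0],0],[[-35,0,-30],[0,0,0],0],[[-65,0,-50],[0,0,0],0],[[-95,10,-66],[0,0,0],0],[[-125,25,-66],[0,0,0],0],[[-155,40,-66],[0,0,0],0],[[-185,55,-66],[0,0,0],0],[[-212,68,-66],[0,0,0],0],[[-232,77,-66],[0,0,0],0],[[-240,80,-66],[0,0,0],0]]}}

```text
time: 8.43
eef_pos: [0.3361, -0.0362, 0.1148]
tool_rot: [0.528, -0.473, 0.47, -0.527]
force: [-0.9, -0.5, -1.0]
gripper_width: 0.0122
```

{"fn": "play_rows", "kwargs": {"plan": [[[0,10,0],[0,0,0],0],[[0,30,0],[0,0,0],0],[[0,50,0],[0,0,0],0],[[0,70,0],[0,0,0],0],[[0,85,0],[0,0,0],0],[[0,92,0],[0,0,0],0],[[0,95,0],[0,0,0],0],[[0,95,0],[0,0,0],0]]}}

```text
time: 9.1
eef_pos: [0.3388, -0.0393, 0.0214]
tool_rot: [0.526, -0.473, 0.472, -0.526]
force: [-0.7, 0.4, -1.2]
gripper_width: 0.013
```

```bash
python3 - <<'E'
from h import *
st()
go([.340,-.04,.0085],down(.108))
s,t=both()
cv2.imwrite("pics/i_s.png",s["pixels"][:,:,::-1]); 
E
```

```text
t 9.1 pos [0.3388, -0.0393, 0.0214] x [0.108, -0.994, -0.0] z [0.994, 0.108, -0.001] F [-0.7, 0.4, -1.2] w 13.0 j [-0.33, 0.27, -0.97, 0.33, -0.0, 1.13]
shift [0.8, 12.9, 1.1] turn [0.06, 0.01, -0.02]
```

View pics/i_s.png

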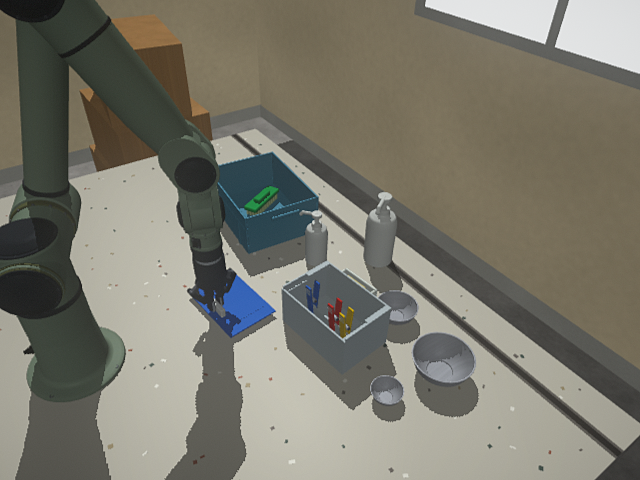

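The lid hangs level over open slab at (233,303). In the box at (330,310) stand a blue, a red and a yellow peg. I'll set the lid down.

{"fn": "play_rows", "kwargs": {"plan": [[[0,4,0],[0,0,0],0],[[0,8,0],[0,0,0],0],[[0,10,0],[0,0,0],0],[[0,12,0],[0,0,0],0],[[0,13,0],[0,0,0],0],[[0,13.5,0],[0,0,0],0],[[0,13.5,0],[0,0,0],0]]}}

```text
time: 9.78
eef_pos: [0.3388, -0.0391, 0.0081]
tool_rot: [0.526, -0.472, 0.472, -0.526]
force: [-0.8, 0.1, -0.5]
gripper_width: 0.0126
```

```bash
python3 - <<'E'
from h import *
st()
E
```

```text
t 9.78 pos [0.3388, -0.0391, 0.0081] x [0.108, -0.994, -0.0] z [0.994, 0.108, -0.0] F [-0.8, 0.1, -0.5] w 12.6 j [-0.33, 0.31, -0.98, 0.28, -0.0, 1.13]
```

{"fn": "play_rows", "kwargs": {"plan": [[[0,0.5,0],[0,0,0],0],[[0,0.5,0],[0,0,0],20],[[0,0.5,0],[0,0,0],30],[[0,0.5,0],[0,0,0],50],[[0,0.5,0],[0,0,0],50],[[0,-5,0],[0,0,0],50],[[0,-30,0],[0,0,0],50],[[0,-70,0],[0,0,0],50],[[0,-110,0],[0,0,0],50],[[0,-150,0],[0,0,0],50]]}}

```text
time: 10.62
eef_pos: [0.3379, -0.0387, 0.1603]
tool_rot: [0.527, -0.472, 0.472, -0.526]
force: [1.7, -0.7, -1.4]
gripper_width: 0.0427
```

{"fn": "play_rows", "kwargs": {"plan": [[[0,-40,0],[0,0,0],50],[[0,-60,0],[0,0,0],50],[[0,-60,0],[0,0,0],50]]}}

```text
time: 10.87
eef_pos: [0.3417, -0.04, 0.223]
tool_rot: [-0.525, 0.469, -0.475, 0.528]
force: [0.9, -0.4, -0.2]
gripper_width: 0.0425
```

```bash
python3 - <<'E'
from h import *
st()
s,t=both()
cv2.imwrite("pics/j_s.png",s["pixels"][:,:,::-1]); cv2.imwrite("pics/j_t.png",t["pixels"][:,:,::-1])
crop(s,(270,250,400,370),6,"jb_s"); crop(t,(350,245,485,345),5,"jb_t")
for n,p in(("s",s),("t",t)):
  for i in range(1,6):
    print(n,i,[(np.round(d["box"],0).tolist(),round(d["conf"],2)) for d in bot.spot_in(p,f"peg{i}_mid")])
E
```

```text
t 10.87 pos [0.3417, -0.04, 0.223] x [0.108, -0.994, 0.004] z [0.994, 0.108, 0.008] F [0.9, -0.4, -0.2] w 42.5 j [-0.33, -0.07, -0.68, 0.95, 0.0, 1.13]
s 1 [([326.0, 302.0, 342.0, 330.0], 0.51)]
s 2 [([338.0, 308.0, 354.0, 334.0], 0.84)]
s 3 []
s 4 [([278.0, 257.0, 396.0, 374.0], 0.35)]
s 5 [([302.0, 281.0, 314.0, 312.0], 0.6), ([339.0, 308.0, 355.0, 338.0], 0.58)]
t 1 [([406.0, 288.0, 420.0, 302.0], 0.76), ([429.0, 295.0, 439.0, 304.0], 0.17)]
t 2 [([422.0, 285.0, 440.0, 304.0], 0.76)]
t 3 []
t 4 []
t 5 [([373.0, 289.0, 383.0, 306.0], 0.68), ([375.0, 305.0, 383.0, 305.0], 0.34)]
```

View pics/j_t.png

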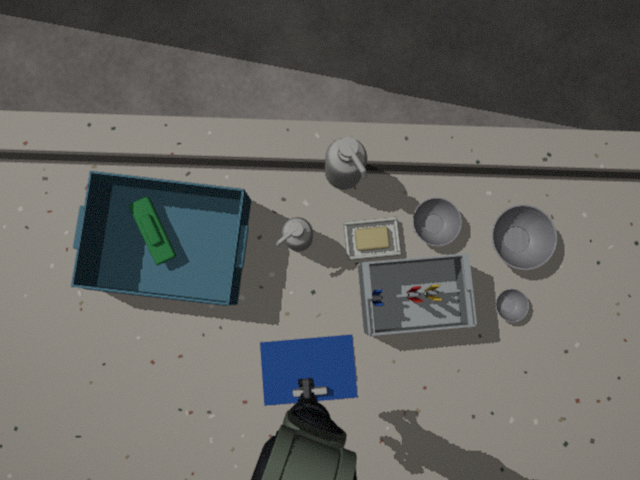

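View pics/jb_s.png

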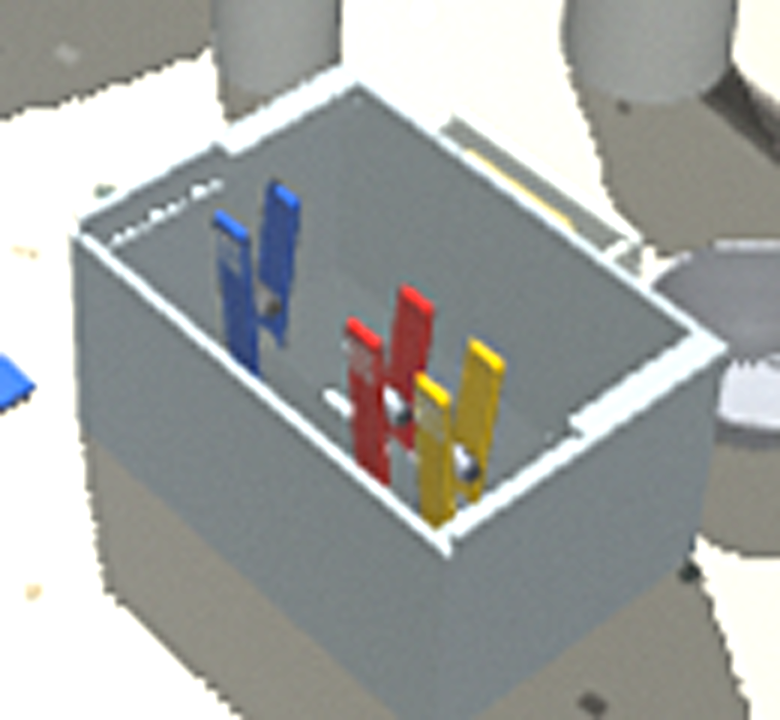

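View pics/jb_t.png

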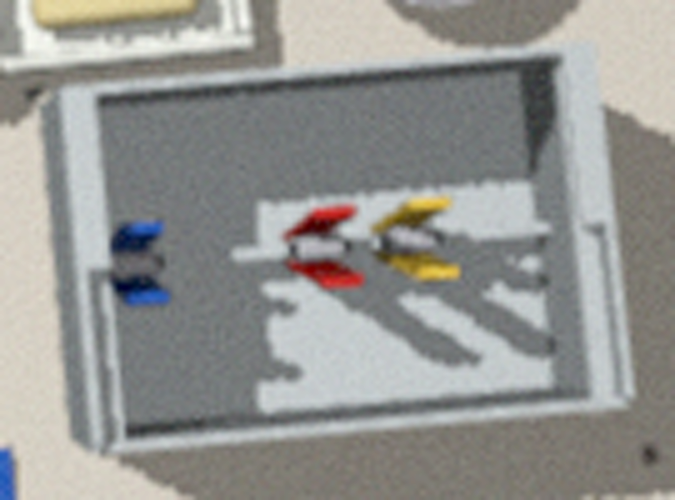

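Three pegs, with heads in the side crop: blue (231,222)/(285,195), red (363,333)/(416,300), yellow (434,388)/(487,355). The lid lies flat at (308,372) in the top view, clear of box and tub. Next I'll triangulate the heads.

```bash
python3 - <<'E'
from h import *
s,t=both()
def px(l,tt,k,a): return np.array(a,float)/k+[l,tt]-.5
S={"blue":[(232,224),(286,194)],"red":[(364,333),(417,299)],"yel":[(434,387),(487,353)]}
T={"blue":[(146,296),(143,231)],"red":[(341,281),(334,213)],"yel":[(437,269),(430,206)]}
for k in S:
    ps=[tri(s,px(270,250,6,a),t,px(350,245,5,b)) for a,b in zip(S[k],T[k])]
    m=(ps[0][0]+ps[1][0])/2; d=m[:2]-BX; c,sn=np.cos(BY),np.sin(BY)
    print(k,[(p[0].round(4).tolist(),round(p[1],1)) for p in ps],"mid",m.round(4),"box",(d@[c,sn]).round(4),(d@[-sn,c]).round(4))
E
```

```text
blue [([0.5313, -0.1762, 0.1012], np.float64(0.6)), ([0.5586, -0.1746, 0.1026], np.float64(0.3))] mid [ 0.545  -0.1754  0.1019] box 0.0001 0.0808
red [([0.5398, -0.2573, 0.1015], np.float64(0.6)), ([0.5681, -0.254, 0.1019], np.float64(0.5))] mid [ 0.554  -0.2556  0.1017] box -0.0001 0.0001
yel [([0.5455, -0.2968, 0.1022], np.float64(0.8)), ([0.5723, -0.294, 0.103], np.float64(0.3))] mid [ 0.5589 -0.2954  0.1026] box 0.0002 -0.04
```

```bash
python3 - <<'E'
from h import *
st()
for y in(0,-.04,.08): print(w(BX,BY,0,y).round(4))
for y in(.055,0,-.055): print("rim",w(TX,TY,0,y).round(4))
p=w(BX,BY,0,0)
go([*p,.20],down(BY));
E
```

```text
t 11.57 pos [0.3388, -0.0391, 0.218] x [0.108, -0.994, -0.0] z [0.994, 0.108, -0.0] F [-0.0, 0.5, 0.4] w 42.6 j [-0.33, -0.06, -0.68, 0.95, -0.0, 1.13]
[ 0.5541 -0.2557]
[ 0.5587 -0.2954]
[ 0.5449 -0.1762]
rim [0.5423 0.3439]
rim [0.5374 0.2891]
rim [0.5325 0.2343]
shift [238.7, 17.9, 190.5] turn [0.02, -0.37, -0.01]
```

{"fn": "play_rows", "kwargs": {"plan": [[[30,0,24],[0,0,0],60],[[60,0,48],[0,-0.4,0],60],[[90,0,72],[0,-0.4,0],60],[[120,0,96],[0,-0.4,0],60],[[150,0,120],[0,-0.4,0],60],[[180,5,144],[0,-0.4,0],60],[[210,10,168],[0,-0.4,0],60],[[230,15,183],[0,-0.4,0],60],[[239,18,190],[0,-0.4,0],60],[[239,18,190],[0,-0.4,0],60]]}}

```text
time: 12.4
eef_pos: [0.5547, -0.2581, 0.1983]
tool_rot: [0.528, -0.471, 0.47, -0.528]
force: [-0.2, 0.3, -0.0]
gripper_width: 0.0515
```

{"fn": "play_rows", "kwargs": {"plan": [[[0,0,0],[0,0,0],60],[[0,0,0],[0,0,0],60],[[0,0,0],[0,0,0],60]]}}

```text
time: 12.65
eef_pos: [0.5531, -0.2552, 0.2006]
tool_rot: [-0.528, 0.47, -0.47, 0.528]
force: [0.2, -0.9, -0.1]
gripper_width: 0.051
```

```bash
python3 - <<'E'
from h import *
st()
p=w(BX,BY,0,0)
go([*p,.078],down(BY))
E
```

```text
t 12.65 pos [0.5531, -0.2552, 0.2006] x [0.116, -0.993, -0.0] z [0.993, 0.116, -0.0] F [0.2, -0.9, -0.1] w 51.0 j [-0.55, 0.46, -0.08, 1.04, 0.0, 0.9]
shift [0.6, 122.6, 0.9] turn [0.01, 0.07, -0.01]
```

{"fn": "play_rows", "kwargs": {"plan": [[[0.5,20,1],[0,0,0],60],[[0.5,45,1],[0,0,0],60],[[0.5,65,1],[0,0,0],60],[[0.5,85,1],[0,0,0],60],[[0.5,100,1],[0,0,0],60],[[0.5,112,1],[0,0,0],60],[[0.5,119,1],[0,0,0],60],[[0.5,122,1],[0,0,0],60],[[0.5,122,1],[0,0,0],60]]}}

```text
time: 13.4
eef_pos: [0.5544, -0.256, 0.0782]
tool_rot: [0.528, -0.47, 0.47, -0.528]
force: [0.2, -0.5, 0.3]
gripper_width: 0.0513
```

```bash
python3 - <<'E'
from h import *
st()
s,t=both()
crop(s,(270,230,400,350),6,"k_s");crop(t,(350,245,485,345),5,"k_t")
E
```

```text
t 13.4 pos [0.5544, -0.256, 0.0782] x [0.116, -0.993, -0.0] z [0.993, 0.116, -0.0] F [0.2, -0.5, 0.3] w 51.3 j [-0.55, 0.57, -0.22, 0.78, -0.0, 0.9]
```

View pics/k_s.png

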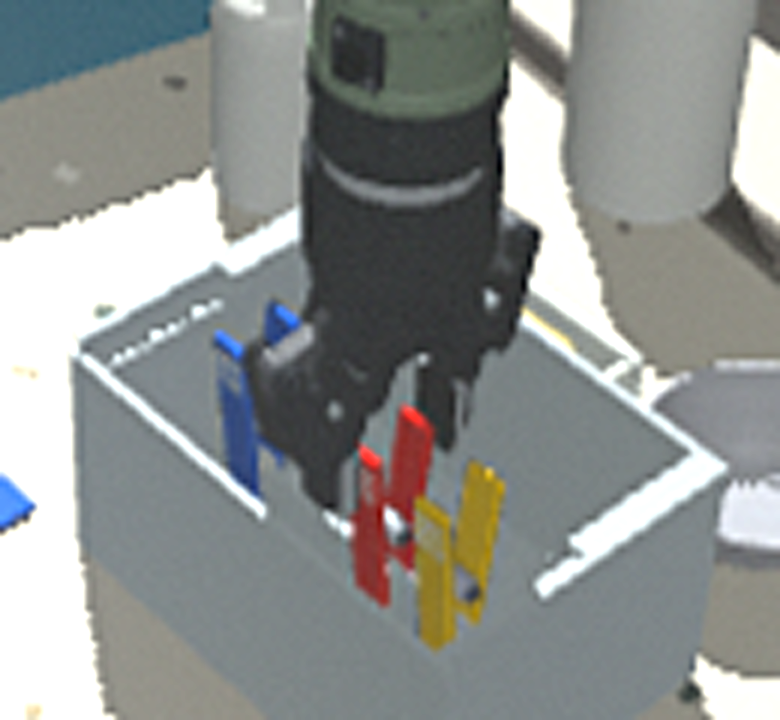

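The fingers straddle the red peg: front finger about (330,490), rear one (445,420), and the red handles between them at (370,500) and (412,440). Closing.

{"fn": "play_rows", "kwargs": {"plan": [[[0,0,0],[0,0,0],45],[[0,0,0],[0,0,0],35],[[0,0,0],[0,0,0],10],[[0,0,0],[0,0,0],10],[[0,0,0],[0,0,0],10],[[0,0,0],[0,0,0],10],[[0,0,0],[0,0,0],10],[[0,0,0],[0,0,0],10]], "grip_force": 40}}

```text
time: 14.17
eef_pos: [0.5547, -0.2565, 0.0781]
tool_rot: [0.528, -0.47, 0.47, -0.528]
force: [0.5, 0.4, 0.1]
gripper_width: 0.0212
```

```bash
python3 - <<'E'
from h import *
st()
s,t=both()
crop(s,(270,230,400,350),6,"l_s");crop(t,(350,245,485,345),5,"l_t")
E
```

```text
t 14.17 pos [0.5547, -0.2565, 0.0781] x [0.115, -0.993, -0.0] z [0.993, 0.115, -0.0] F [0.5, 0.4, 0.1] w 21.2 j [-0.55, 0.57, -0.22, 0.78, 0.0, 0.9]
```

View pics/l_s.png

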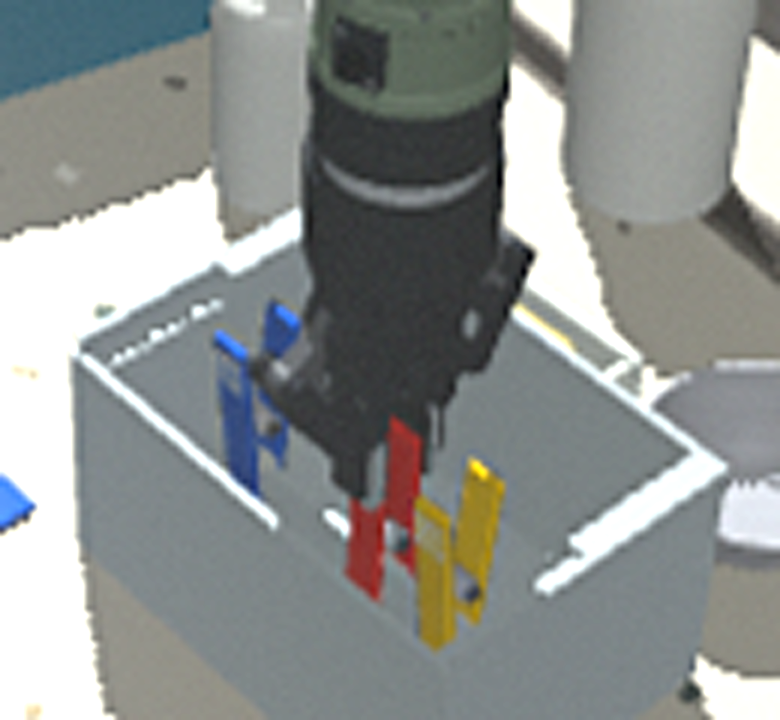

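The peg is squeezed, width 21 mm and jaws open. Lifting.

{"fn": "play_rows", "kwargs": {"plan": [[[0,-5,0],[0,0,0],10],[[0,-15,0],[0,0,0],10],[[0,-30,0],[0,0,0],10],[[0,-55,0],[0,0,0],10],[[0,-85,0],[0,0,0],10],[[0,-115,0],[0,0,0],10],[[0,-145,0],[0,0,0],10],[[0,-170,0],[0,0,0],10],[[0,-187,0],[0,0,0],10],[[0,-192,0],[0,0,0],10]]}}

```text
time: 15.1
eef_pos: [0.5562, -0.2573, 0.275]
tool_rot: [-0.528, 0.468, -0.473, 0.528]
force: [0.2, 0.0, -1.2]
gripper_width: 0.0213
```

```bash
python3 - <<'E'
from h import *
st()
go([.46,.05,.27],down(TY))
go([*w(TX,TY,0,0.0),.235],down(TY))
s,t=both()
crop(s,(240,180,400,300),5,"m_s");crop(t,(350,225,485,345),5,"m_t")
E
```

```text
t 15.1 pos [0.5562, -0.2573, 0.275] x [0.115, -0.993, 0.004] z [0.993, 0.115, 0.005] F [0.2, 0.0, -1.2] w 21.3 j [-0.55, 0.42, 0.05, 1.2, -0.0, 0.9]
shift [-316.4, 3.3, -60.1] turn [-0.33, 11.69, 0.21]
shift [-545.1, 37.9, 44.2] turn [-0.33, 11.69, 0.21]
```

View pics/m_s.png

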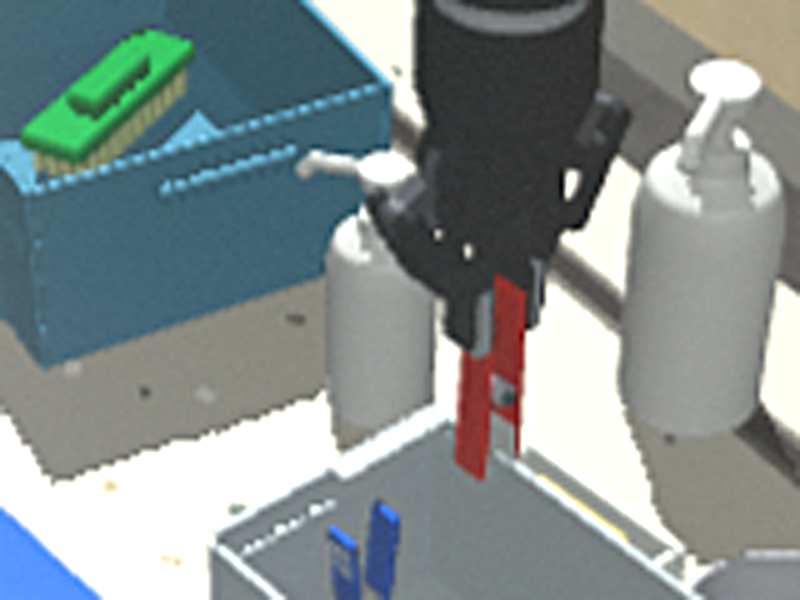

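{"fn": "play_rows", "kwargs": {"plan": [[[-20,3,-8],[0,1,0],10],[[-50,3,-20],[0,3,0],10],[[-85,3,-35],[0,5,0],10],[[-120,3,-50],[0,7,0],10],[[-155,3,-60],[0,9,0],10],[[-190,3,-60],[0,11,0],10],[[-225,3,-60],[0,11.7,0],10],[[-260,3,-60],[0,11.7,0],10],[[-295,3,-60],[0,11.7,0],10],[[-316,3,-60],[0,11.7,0],10]]}}

```text
time: 16.03
eef_pos: [0.4567, 0.0533, 0.2657]
tool_rot: [-0.478, 0.522, -0.52, 0.477]
force: [0.5, 0.0, -0.4]
gripper_width: 0.0209
```

```bash
python3 - <<'E'
from h import *
st()
go([*w(TX,TY,0,0.0),.24],down(TY))
E
```

```text
t 16.03 pos [0.4567, 0.0533, 0.2657] x [-0.086, -0.996, -0.001] z [0.996, -0.086, -0.003] F [0.5, 0.0, -0.4] w 20.9 j [-0.05, 0.14, -0.35, 1.09, 0.0, 1.61]
shift [-241.9, 25.7, 60.1] turn [0.18, 0.1, -0.05]
```

{"fn": "play_rows", "kwargs": {"plan": [[[-30,2,8],[0,0,0],10],[[-65,5,16],[0,0,0],10],[[-100,10,25],[0,0,0],10],[[-135,15,34],[0,0,0],10],[[-170,18,42],[0,0,0],10],[[-205,22,50],[0,0,0],10],[[-230,25,57],[0,0,0],10],[[-240,25,60],[0,0,0],10],[[-240,25,60],[0,0,0],10],[[-240,25,60],[0,0,0],10]]}}

```text
time: 16.87
eef_pos: [0.5388, 0.2837, 0.2408]
tool_rot: [-0.479, 0.522, -0.521, 0.476]
force: [0.1, -0.5, -0.2]
gripper_width: 0.0212
```

```bash
python3 - <<'E'
from h import *
st()
go([*w(TX,TY,0,0.0),.205],down(TY)); go([*w(TX,TY,0,0.0),.168],down(TY))
s,t=both()
crop(s,(190,100,320,220),6,"n_s");crop(t,(65,185,230,320),4.5,"n_t")
E
```

```text
t 16.87 pos [0.5388, 0.2837, 0.2408] x [-0.088, -0.996, 0.002] z [0.996, -0.088, -0.002] F [0.1, -0.5, -0.2] w 21.2 j [0.36, 0.43, -0.01, 1.13, -0.0, 2.02]
shift [-5.4, 35.8, -1.8] turn [0.14, 0.01, 0.11]
shift [-5.4, 72.8, -1.7] turn [0.14, 0.01, 0.11]
```

View pics/n_s.png

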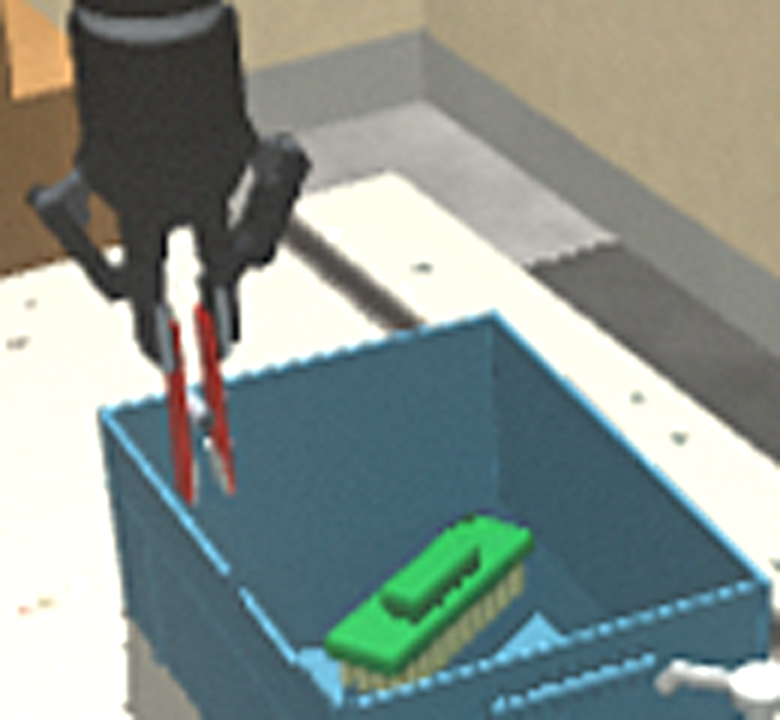

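View pics/n_t.png

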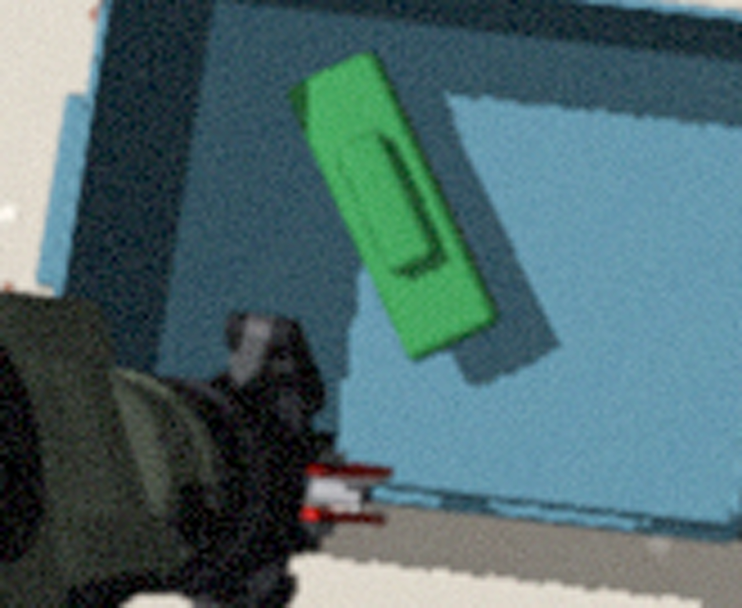

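```bash
python3 - <<'E'
from h import *
t=bot.grab_frame("top")
pts=[proj(t,[[*w(TX,TY,x,y),.1285]])[0] for x in(-.0025,.0025) for y in(-.02,-.04,-.06,-.09,-.12)]
print(np.round(pts,1).tolist())
crop(t,(125,270,215,315),8,"o_t",pts)
E
```

```text
[[159.0, 297.2], [168.9, 298.3], [178.8, 299.5], [193.6, 301.2], [208.4, 303.0], [159.4, 294.7], [169.3, 295.8], [179.2, 297.0], [194.0, 298.7], [208.8, 300.5]]
```

View pics/o_t.png

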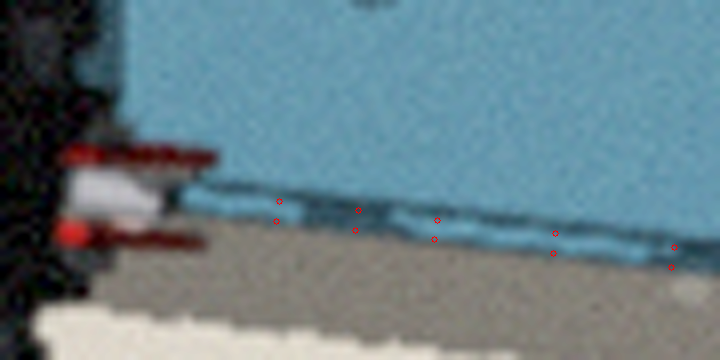

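The rim enters midway between the red jaws: jaw mid about row 198 against rim mid about 196 in the crop. Going straight down.

{"fn": "play_rows", "kwargs": {"plan": [[[0,15,0],[0,0,0],10],[[0,30,0],[0,0,0],10],[[0,40,0],[0,0,0],10],[[0,48,0],[0,0,0],10],[[0,54,0],[0,0,0],10],[[0,60,0],[0,0,0],10],[[0,66,0],[0,0,0],10],[[0,71,0],[0,0,0],10],[[0,73,0],[0,0,0],10],[[0,73,0],[0,0,0],10]]}}

```text
time: 17.85
eef_pos: [0.5395, 0.2842, 0.1686]
tool_rot: [-0.478, 0.522, -0.522, 0.477]
force: [-0.6, 1.0, -0.9]
gripper_width: 0.0208
```

```bash
python3 - <<'E'
from h import *
st()
s,t=both()
crop(s,(190,130,310,220),6,"p_s");crop(t,(125,265,215,315),8,"p_t")
E
```

```text
t 17.85 pos [0.5395, 0.2842, 0.1686] x [-0.089, -0.996, 0.0] z [0.996, -0.089, -0.001] F [-0.6, 1.0, -0.9] w 20.8 j [0.36, 0.48, -0.12, 0.97, 0.0, 2.02]
```

View pics/p_s.png

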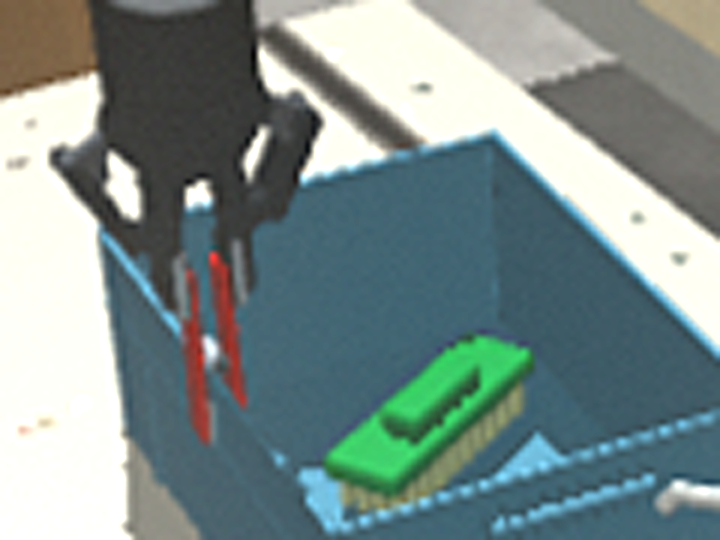

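View pics/p_t.png

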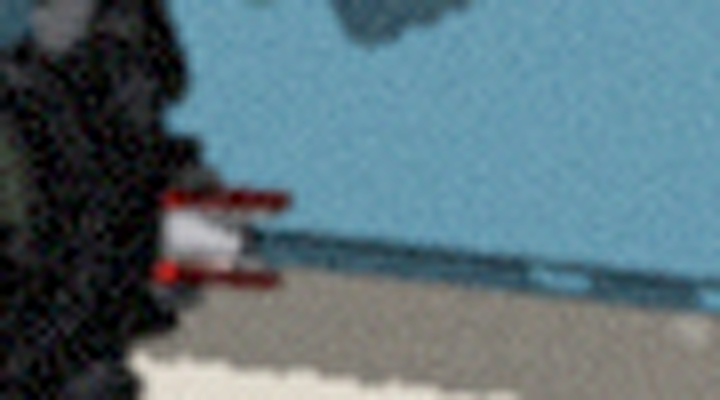

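The rim is between the jaws: front jaw outside at (203,430), rear jaw inside at (240,395). Releasing.

{"fn": "play_rows", "kwargs": {"plan": [[[0,0,0],[0,0,0],30],[[0,0,0],[0,0,0],35],[[0,0,0],[0,0,0],40],[[0,0,0],[0,0,0],50],[[0,0,0],[0,0,0],60],[[0,0,0],[0,0,0],60],[[0,0,0],[0,0,0],60],[[0,-15,0],[0,0,0],60],[[0,-40,0],[0,0,0],60],[[0,-75,0],[0,0,0],60]]}}

```text
time: 18.78
eef_pos: [0.5381, 0.2835, 0.2423]
tool_rot: [-0.479, 0.522, -0.521, 0.476]
force: [0.9, -0.0, 0.0]
gripper_width: 0.0509
```

```bash
python3 - <<'E'
from h import *
st()
s,t=both()
crop(s,(190,130,310,220),6,"q_s");crop(t,(125,265,215,315),8,"q_t")
go([.46,.05,.25],down(TY))
E
```

```text
t 18.78 pos [0.5381, 0.2835, 0.2423] x [-0.089, -0.996, 0.002] z [0.996, -0.089, -0.005] F [0.9, -0.0, 0.0] w 50.9 j [0.36, 0.43, -0.0, 1.14, -0.0, 2.02]
shift [241.8, -1.5, -61.6] turn [-0.51, -0.02, -0.24]
```

View pics/q_s.png

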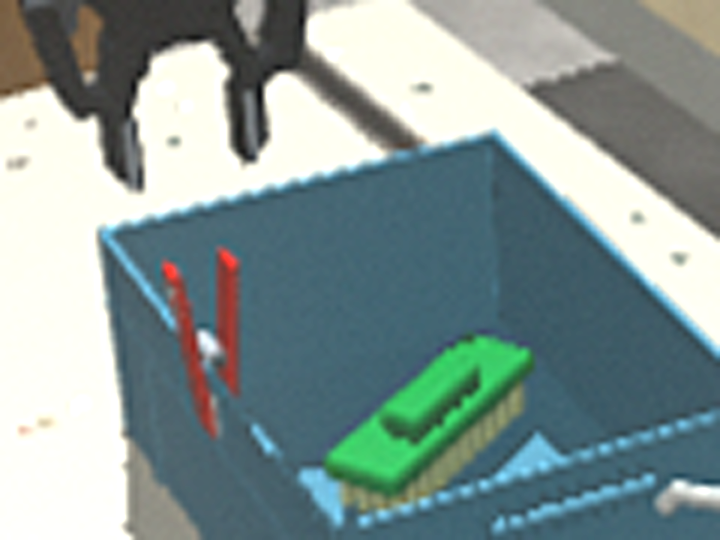

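The red peg stands clipped on the rim, heads at (172,265) and (229,252). Next the yellow one.

{"fn": "play_rows", "kwargs": {"plan": [[[25,0,-10],[0,0,0],60],[[60,0,-20],[0,0,0],60],[[100,0,-32],[0,0,0],60],[[140,0,-45],[0,0,0],60],[[180,0,-55],[0,-2,0],60],[[220,0,-60],[0,-5,0],60],[[260,0,-58],[0,-8,0],60],[[300,0,-50],[0,-10,0],60],[[340,0,-42],[0,-11.7,0],60],[[380,0,-34],[0,-11.7,0],60]]}}

```text
time: 19.72
eef_pos: [0.472, -0.0933, 0.2444]
tool_rot: [-0.528, 0.47, -0.47, 0.528]
force: [1.0, 1.1, -0.1]
gripper_width: 0.051
```

```bash
python3 - <<'E'
from h import *
st()
go([*w(BX,BY,0,-.040),.20],down(BY))
E
```

```text
t 19.72 pos [0.472, -0.0933, 0.2444] x [0.116, -0.993, 0.0] z [0.993, 0.116, 0.001] F [1.0, 1.1, -0.1] w 51.0 j [-0.35, 0.19, -0.34, 1.04, 0.0, 1.11]
shift [210.9, 44.5, 62.6] turn [-0.06, 0.08, 0.03]
```

{"fn": "play_rows", "kwargs": {"plan": [[[30,5,9],[0,0,0],60],[[65,12,19],[0,0,0],60],[[100,20,30],[0,0,0],60],[[135,28,41],[0,0,0],60],[[170,36,52],[0,0,0],60],[[195,42,60],[0,0,0],60],[[206,44,63],[0,0,0],60],[[206,44,63],[0,0,0],60],[[206,44,63],[0,0,0],60]]}}

```text
time: 20.47
eef_pos: [0.558, -0.2882, 0.1996]
tool_rot: [-0.528, 0.471, -0.47, 0.528]
force: [0.5, 0.4, 0.2]
gripper_width: 0.0516
```

```bash
python3 - <<'E'
from h import *
st()
go([*w(BX,BY,0,-.040),.078],down(BY))
E
```

```text
t 20.47 pos [0.558, -0.2882, 0.1996] x [0.115, -0.993, -0.001] z [0.993, 0.115, -0.001] F [0.5, 0.4, 0.2] w 51.6 j [-0.59, 0.49, -0.02, 1.06, 0.0, 0.86]
shift [7.4, 121.6, -0.1] turn [0.05, 0.0, -0.08]
```

{"fn": "play_rows", "kwargs": {"plan": [[[7,20,0],[0,0,0],60],[[7,45,0],[0,0,0],60],[[7,65,0],[0,0,0],60],[[7,85,0],[0,0,0],60],[[7,100,0],[0,0,0],60],[[7,112,0],[0,0,0],60],[[7,119,0],[0,0,0],60],[[7,122,0],[0,0,0],60],[[7,122,0],[0,0,0],60]]}}

```text
time: 21.22
eef_pos: [0.5593, -0.2949, 0.0783]
tool_rot: [-0.528, 0.47, -0.47, 0.528]
force: [-0.4, -0.1, 0.3]
gripper_width: 0.0513
```

```bash
python3 - <<'E'
from h import *
st()
go([*w(BX,BY,0,-.040),.078],down(BY))
s,t=both()
crop(s,(270,230,400,350),6,"r_s")
E
```

```text
t 21.22 pos [0.5593, -0.2949, 0.0783] x [0.116, -0.993, -0.0] z [0.993, 0.116, -0.0] F [-0.4, -0.1, 0.3] w 51.3 j [-0.6, 0.61, -0.16, 0.81, 0.0, 0.85]
shift [0.4, 0.3, -0.7] turn [0.01, 0.07, -0.01]
```

View pics/r_s.png

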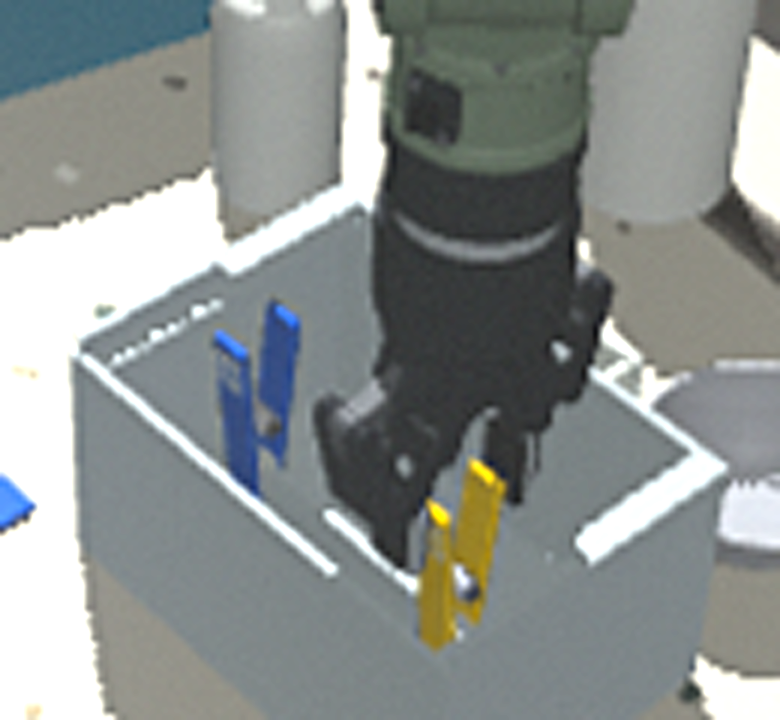

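The yellow handles, (437,560) and (480,530), lie between the fingers at (400,545) and (510,480). I'll close and lift.

{"fn": "play_rows", "kwargs": {"plan": [[[0,0,0],[0,0,0],45],[[0,0,0],[0,0,0],35],[[0,0,0],[0,0,0],10],[[0,0,0],[0,0,0],10],[[0,0,0],[0,0,0],10],[[0,0,0],[0,0,0],10],[[0,0,0],[0,0,0],10]], "grip_force": 40}}

```text
time: 21.9
eef_pos: [0.5593, -0.2956, 0.0781]
tool_rot: [0.528, -0.47, 0.47, -0.528]
force: [0.7, -0.4, -0.0]
gripper_width: 0.0211
```

{"fn": "play_rows", "kwargs": {"plan": [[[0,-5,0],[0,0,0],10],[[0,-15,0],[0,0,0],10],[[0,-30,0],[0,0,0],10],[[0,-55,0],[0,0,0],10],[[0,-85,0],[0,0,0],10],[[0,-115,0],[0,0,0],10],[[0,-145,0],[0,0,0],10],[[0,-170,0],[0,0,0],10],[[0,-187,0],[0,0,0],10],[[0,-192,0],[0,0,0],10]]}}

```text
time: 22.73
eef_pos: [0.5607, -0.2965, 0.2751]
tool_rot: [-0.528, 0.468, -0.473, 0.528]
force: [-0.1, -0.1, -1.2]
gripper_width: 0.0216
```

```bash
python3 - <<'E'
from h import *
st()
go([.46,.05,.27],down(TY))
s,t=both()
crop(s,(240,170,400,290),5,"u_s")
E
```

```text
t 22.73 pos [0.5607, -0.2965, 0.2751] x [0.115, -0.993, 0.005] z [0.993, 0.115, 0.005] F [-0.1, -0.1, -1.2] w 21.6 j [-0.6, 0.46, 0.12, 1.22, 0.0, 0.85]
shift [-355.8, 3.2, -60.1] turn [-0.33, 11.69, 0.23]
```

View pics/u_s.png

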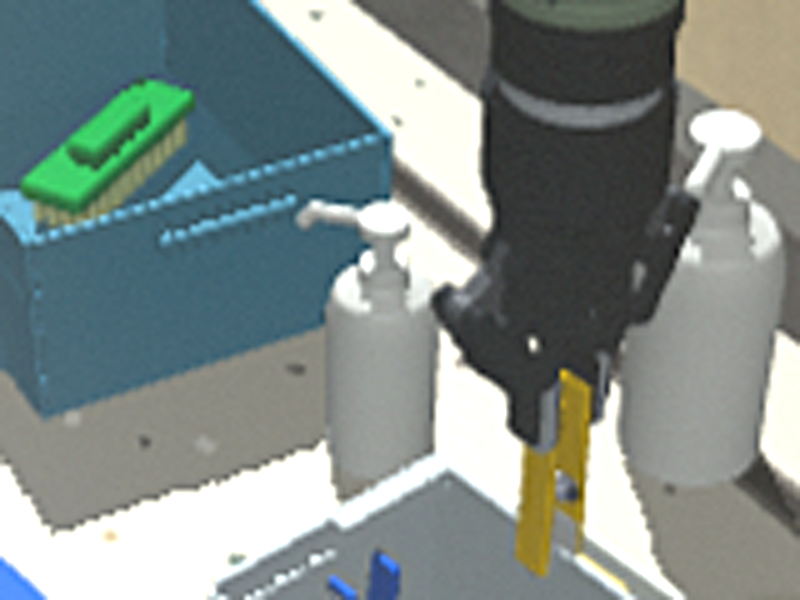

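{"fn": "play_rows", "kwargs": {"plan": [[[-20,3,-8],[0,1,0],10],[[-55,3,-20],[0,3,0],10],[[-95,3,-35],[0,5,0],10],[[-135,3,-50],[0,7,0],10],[[-175,3,-60],[0,9,0],10],[[-215,3,-60],[0,11,0],10],[[-255,3,-60],[0,11.7,0],10],[[-295,3,-60],[0,11.7,0],10],[[-335,3,-60],[0,11.7,0],10],[[-356,3,-60],[0,11.7,0],10]]}}

```text
time: 23.67
eef_pos: [0.4564, 0.0546, 0.2657]
tool_rot: [-0.479, 0.522, -0.52, 0.478]
force: [-0.8, -0.1, 0.3]
gripper_width: 0.021
```

```bash
python3 - <<'E'
from h import *
st()
go([*w(TX,TY,0.001,-.055),.245],down(TY))
E
```

```text
t 23.67 pos [0.4564, 0.0546, 0.2657] x [-0.086, -0.996, -0.001] z [0.996, -0.086, -0.003] F [-0.8, -0.1, 0.3] w 21.0 j [-0.04, 0.14, -0.35, 1.09, 0.0, 1.61]
shift [-185.5, 20.8, 61.5] turn [0.18, 0.15, -0.07]
```

{"fn": "play_rows", "kwargs": {"plan": [[[-25,2,8],[0,0,0],10],[[-55,5,18],[0,0,0],10],[[-90,10,30],[0,0,0],10],[[-125,15,41],[0,0,0],10],[[-155,18,51],[0,0,0],10],[[-175,20,58],[0,0,0],10],[[-186,20,60],[0,0,0],10],[[-186,20,60],[0,0,0],10],[[-186,20,60],[0,0,0],10],[[-186,20,60],[0,0,0],10]]}}

```text
time: 24.5
eef_pos: [0.5342, 0.23, 0.2467]
tool_rot: [-0.478, 0.522, -0.522, 0.477]
force: [-0.3, -0.6, -0.6]
gripper_width: 0.0214
```

```bash
python3 - <<'E'
from h import *
st()
go([*w(TX,TY,0.001,-.055),.168],down(TY))
s,t=both()
crop(s,(200,130,330,250),6,"v_s");crop(t,(125,265,225,320),8,"v_t")
E
```

```text
t 24.5 pos [0.5342, 0.23, 0.2467] x [-0.089, -0.996, 0.001] z [0.996, -0.089, -0.001] F [-0.3, -0.6, -0.6] w 21.4 j [0.28, 0.38, -0.08, 1.12, -0.0, 1.94]
shift [-4.3, 78.7, -0.9] turn [0.07, -0.07, 0.06]
```

View pics/v_s.png

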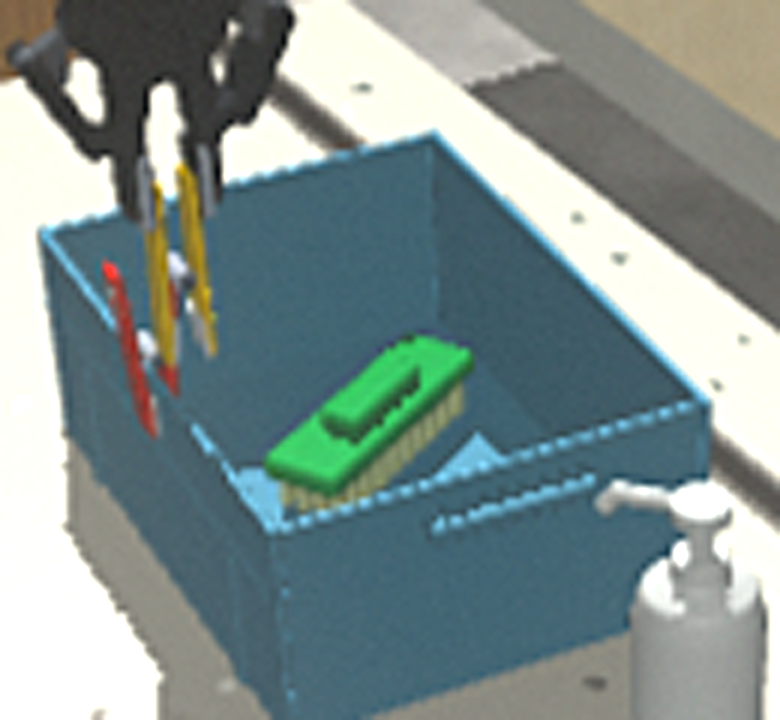

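View pics/v_t.png

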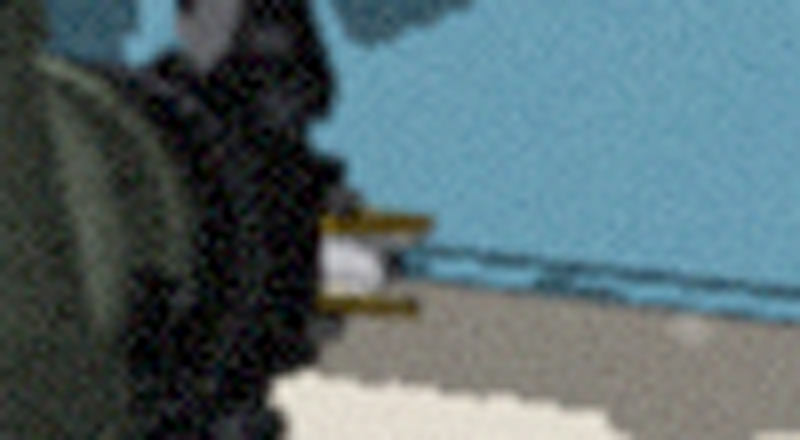

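The rim, mid row 265, is centred between the yellow jaws at 225 and 305. Lowering by 78 mm.

{"fn": "play_rows", "kwargs": {"plan": [[[-3,20,0],[0,0,0],10],[[-3,35,0],[0,0,0],10],[[-3,45,0],[0,0,0],10],[[-3,53,0],[0,0,0],10],[[-3,59,0],[0,0,0],10],[[-3,65,0],[0,0,0],10],[[-3,71,0],[0,0,0],10],[[-3,76,0],[0,0,0],10],[[-3,78,0],[0,0,0],10],[[-3,78,0],[0,0,0],10]]}}

```text
time: 25.43
eef_pos: [0.535, 0.234, 0.1687]
tool_rot: [-0.478, 0.522, -0.522, 0.477]
force: [-0.4, -0.4, -0.4]
gripper_width: 0.0212
```

```bash
python3 - <<'E'
from h import *
st()
s,t=both()
crop(s,(200,130,330,250),6,"x_s");crop(t,(125,265,225,320),8,"x_t")
E
```

```text
t 25.43 pos [0.535, 0.234, 0.1687] x [-0.089, -0.996, 0.0] z [0.996, -0.089, -0.001] F [-0.4, -0.4, -0.4] w 21.2 j [0.29, 0.44, -0.2, 0.94, -0.0, 1.95]
```

View pics/x_s.png

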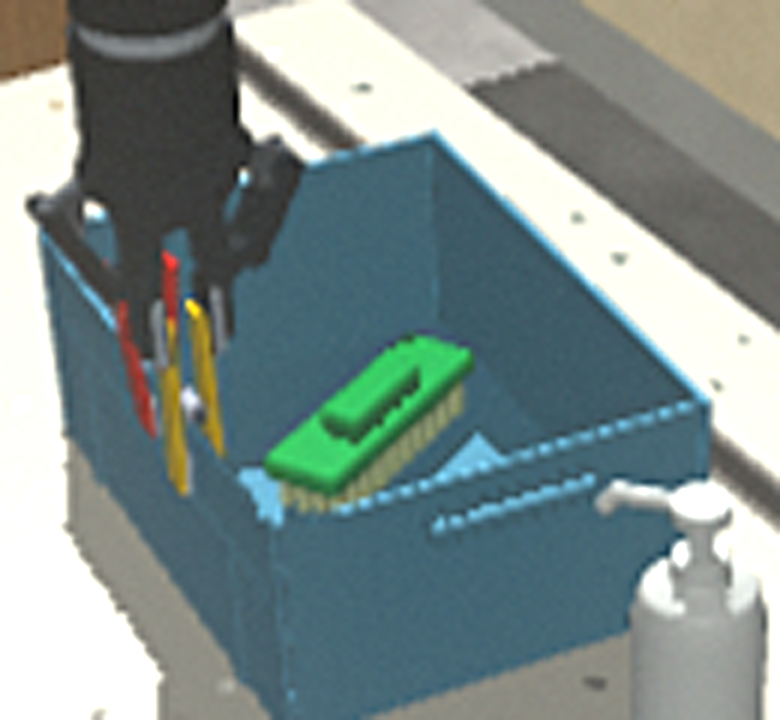

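The yellow peg straddles the rim, front jaw outside at (180,470) and rear jaw inside at (215,440). Releasing and lifting away.

{"fn": "play_rows", "kwargs": {"plan": [[[0,0,0],[0,0,0],30],[[0,0,0],[0,0,0],35],[[0,0,0],[0,0,0],40],[[0,0,0],[0,0,0],50],[[0,0,0],[0,0,0],60],[[0,0,0],[0,0,0],60],[[0,0,0],[0,0,0],60],[[0,-15,0],[0,0,0],60],[[0,-40,0],[0,0,0],60],[[0,-75,0],[0,0,0],60]]}}

```text
time: 26.37
eef_pos: [0.5335, 0.2335, 0.2425]
tool_rot: [-0.479, 0.523, -0.521, 0.476]
force: [-0.5, 0.4, 0.3]
gripper_width: 0.0513
```

```bash
python3 - <<'E'
from h import *
st()
s,t=both()
crop(s,(190,130,320,230),6,"y_s")
go([.46,.05,.25],down(TY)); go([*w(BX,BY,0,.08),.20],down(BY))
E
```

```text
t 26.37 pos [0.5335, 0.2335, 0.2425] x [-0.089, -0.996, 0.002] z [0.996, -0.089, -0.005] F [-0.5, 0.4, 0.3] w 51.3 j [0.29, 0.38, -0.08, 1.11, -0.0, 1.95]
shift [191.2, -1.3, -61.6] turn [-0.51, -0.02, -0.2]
shift [409.2, 48.8, 42.6] turn [-0.53, -11.67, -0.15]
```

View pics/y_s.png

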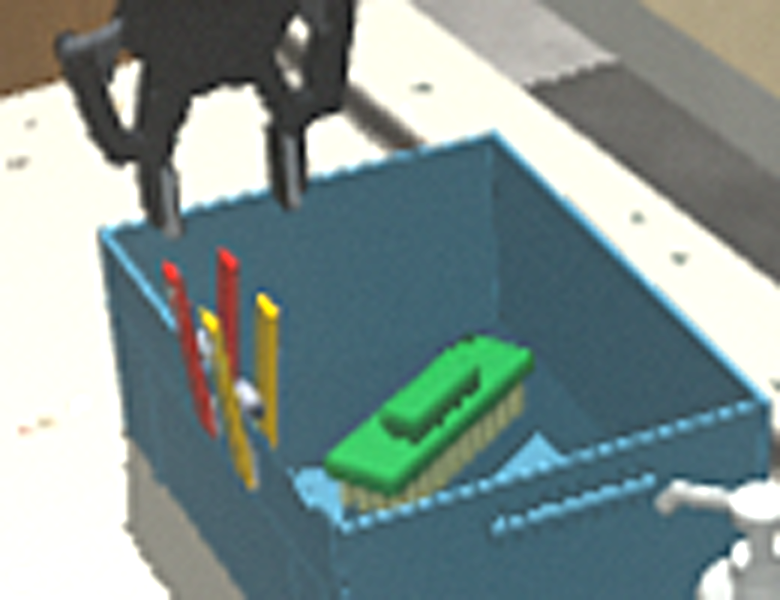

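{"fn": "play_rows", "kwargs": {"plan": [[[25,0,-10],[0,0,0],60],[[60,0,-20],[0,0,0],60],[[100,0,-32],[0,0,0],60],[[140,0,-40],[0,-2,0],60],[[180,0,-40],[0,-4,0],60],[[220,0,-35],[0,-6,0],60],[[260,5,-25],[0,-8,0],60],[[300,10,-10],[0,-10,0],60],[[340,20,10],[0,-11.7,0],60],[[375,30,30],[0,-11.7,0],60]]}}

```text
time: 27.3
eef_pos: [0.53, -0.1398, 0.2156]
tool_rot: [-0.528, 0.47, -0.471, 0.528]
force: [0.3, 0.7, 0.8]
gripper_width: 0.0517
```

{"fn": "play_rows", "kwargs": {"plan": [[[20,8,8],[0,0,0],60],[[28,12,12],[0,0,0],60],[[28,15,12],[0,0,0],60],[[28,15,12],[0,0,0],60],[[28,15,12],[0,0,0],60]]}}

```text
time: 27.72
eef_pos: [0.5442, -0.1623, 0.2004]
tool_rot: [0.528, -0.47, 0.469, -0.528]
force: [-0.4, 0.4, -1.2]
gripper_width: 0.0515
```

```bash
python3 - <<'E'
from h import *
st()
go([*w(BX,BY,0,.079),.20],down(BY)); go([*w(BX,BY,0,.079),.078],down(BY))
E
```

```text
t 27.72 pos [0.5442, -0.1623, 0.2004] x [0.117, -0.993, -0.001] z [0.993, 0.117, -0.001] F [-0.4, 0.4, -1.2] w 51.5 j [-0.42, 0.38, -0.19, 1.0, 0.0, 1.03]
shift [14.9, 0.4, -0.9] turn [0.05, 0.11, -0.05]
shift [15.0, 122.4, -0.8] turn [0.05, 0.11, -0.05]
```

{"fn": "play_rows", "kwargs": {"plan": [[[8,5,-0.5],[0,0,0],60],[[14,20,-0.5],[0,0,0],60],[[14.5,40,-0.5],[0,0,0],60],[[14.5,55,-0.5],[0,0,0],60],[[14.5,60,-0.5],[0,0,0],60],[[14.5,60,-0.5],[0,0,0],60]]}}

```text
time: 28.22
eef_pos: [0.545, -0.1773, 0.1395]
tool_rot: [0.529, -0.471, 0.469, -0.528]
force: [0.3, -0.2, 1.3]
gripper_width: 0.051
```

```bash
python3 - <<'E'
from h import *
st()
go([*w(BX,BY,0,.079),.078],down(BY))
s,t=both()
crop(s,(260,220,390,340),6,"z_s");crop(t,(350,235,485,345),5,"z_t")
E
```

```text
t 28.22 pos [0.545, -0.1773, 0.1395] x [0.116, -0.993, -0.001] z [0.993, 0.116, -0.002] F [0.3, -0.2, 1.3] w 51.0 j [-0.44, 0.45, -0.26, 0.87, -0.0, 1.01]
shift [-0.0, 61.5, 0.1] turn [0.12, 0.09, -0.07]
```

View pics/z_s.png

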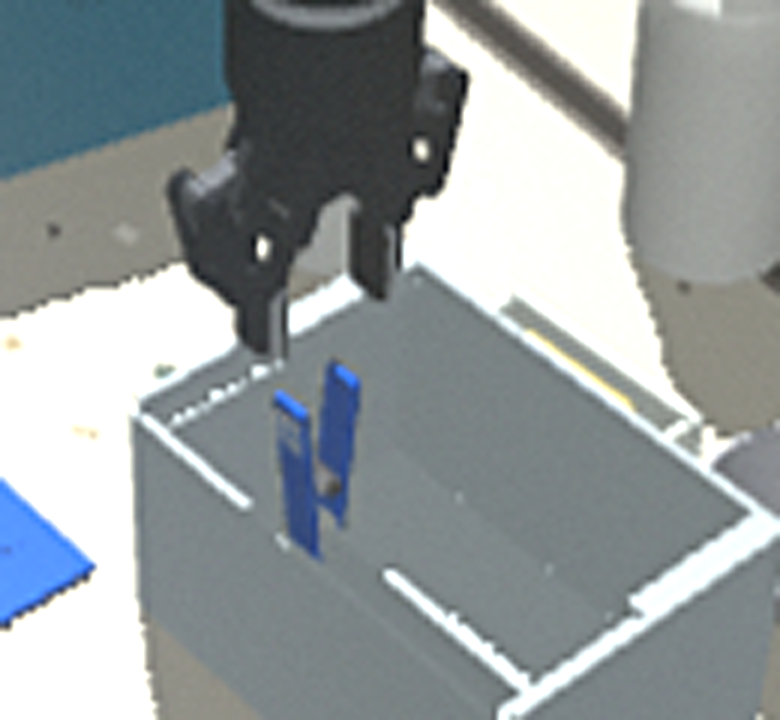

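View pics/z_t.png

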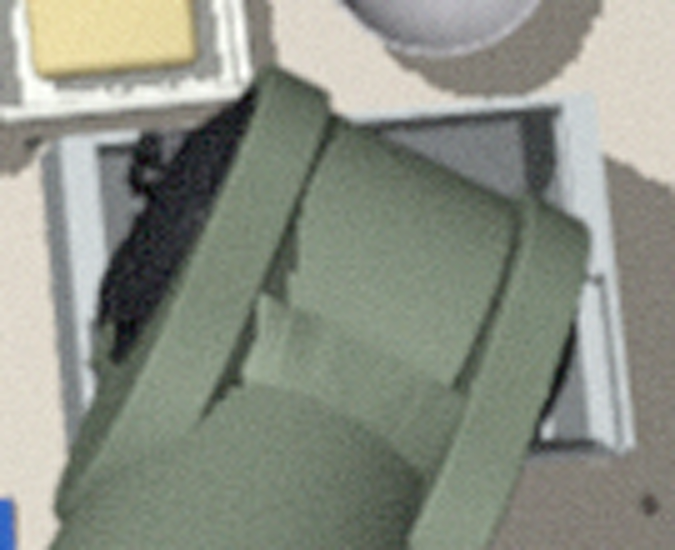

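The fingers at (265,330) and (375,280) are lined up above the blue handles. Down, close, lift.

{"fn": "play_rows", "kwargs": {"plan": [[[0,12,0],[0,0,0],60],[[0,25,0],[0,0,0],60],[[0,37,0],[0,0,0],60],[[0,47,0],[0,0,0],60],[[0,55,0],[0,0,0],60],[[0,60,0],[0,0,0],60],[[0,61,0],[0,0,0],60],[[0,61,0],[0,0,0],60]]}}

```text
time: 28.98
eef_pos: [0.5461, -0.1783, 0.0795]
tool_rot: [0.528, -0.47, 0.47, -0.528]
force: [0.8, 0.1, -0.3]
gripper_width: 0.051
```

{"fn": "play_rows", "kwargs": {"plan": [[[0,0,0],[0,0,0],45],[[0,0,0],[0,0,0],35],[[0,0,0],[0,0,0],10],[[0,0,0],[0,0,0],10],[[0,0,0],[0,0,0],10],[[0,0,0],[0,0,0],10],[[0,0,0],[0,0,0],10]], "grip_force": 40}}

```text
time: 29.57
eef_pos: [0.546, -0.1783, 0.0795]
tool_rot: [0.528, -0.47, 0.47, -0.528]
force: [-0.1, -0.6, -0.6]
gripper_width: 0.0213
```

{"fn": "play_rows", "kwargs": {"plan": [[[0,-5,0],[0,0,0],10],[[0,-15,0],[0,0,0],10],[[0,-30,0],[0,0,0],10],[[0,-55,0],[0,0,0],10],[[0,-85,0],[0,0,0],10],[[0,-115,0],[0,0,0],10],[[0,-145,0],[0,0,0],10],[[0,-170,0],[0,0,0],10],[[0,-187,0],[0,0,0],10],[[0,-192,0],[0,0,0],10]]}}

```text
time: 30.4
eef_pos: [0.5476, -0.1789, 0.276]
tool_rot: [-0.527, 0.468, -0.473, 0.529]
force: [0.8, -0.2, -0.5]
gripper_width: 0.0216
```

```bash
python3 - <<'E'
from h import *
st()
go([.46,.05,.27],down(TY))
s,t=both()
crop(s,(220,160,380,280),5,"aa_s")
E
```

```text
t 30.4 pos [0.5476, -0.1789, 0.276] x [0.115, -0.993, 0.003] z [0.993, 0.115, 0.006] F [0.8, -0.2, -0.5] w 21.6 j [-0.44, 0.35, -0.05, 1.17, 0.0, 1.01]
shift [-237.5, 4.9, -60.6] turn [-0.34, 11.69, 0.17]
```

View pics/aa_s.png

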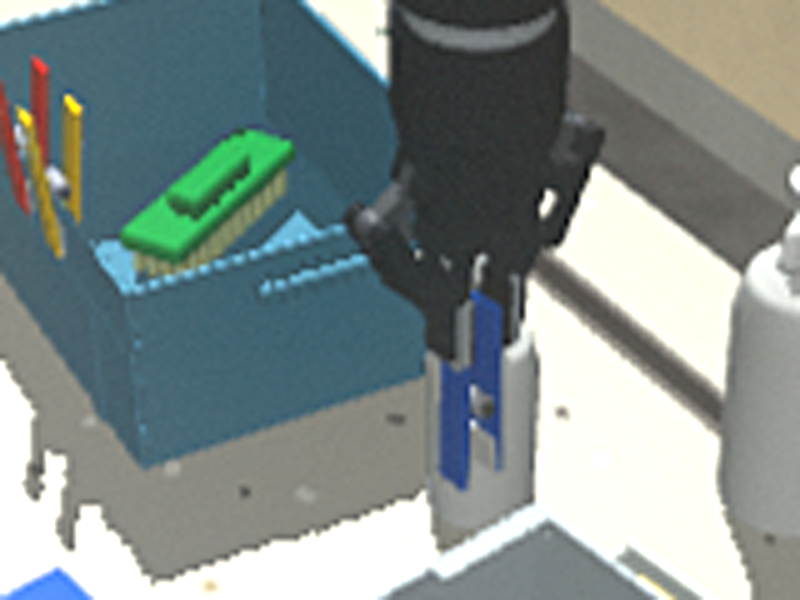

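{"fn": "play_rows", "kwargs": {"plan": [[[-15,3,-12],[0,1,0],10],[[-40,3,-30],[0,3,0],10],[[-70,3,-50],[0,5,0],10],[[-105,3,-60],[0,7,0],10],[[-140,3,-60],[0,9,0],10],[[-175,3,-60],[0,11,0],10],[[-210,3,-60],[0,11.7,0],10],[[-238,3,-60],[0,11.7,0],10],[[-270,3,-55],[0,11.7,0],10],[[-305,3,-45],[0,11.7,0],10]]}}

```text
time: 31.33
eef_pos: [0.4642, 0.1205, 0.267]
tool_rot: [-0.478, 0.522, -0.521, 0.476]
force: [0.7, -1.2, -0.1]
gripper_width: 0.0214
```

```bash
python3 - <<'E'
from h import *
st()
go([*w(TX,TY,0.001,.055),.245],down(TY))
E
```

```text
t 31.33 pos [0.4642, 0.1205, 0.267] x [-0.089, -0.996, 0.001] z [0.996, -0.089, -0.003] F [0.7, -1.2, -0.1] w 21.4 j [0.1, 0.17, -0.3, 1.1, -0.0, 1.76]
shift [-229.5, 21.6, 58.9] turn [0.18, -0.06, 0.06]
```

{"fn": "play_rows", "kwargs": {"plan": [[[-30,0,0],[0,0,0],10],[[-65,0,0],[0,0,0],10],[[-100,0,0],[0,0,0],10],[[-135,0,0],[0,0,0],10],[[-170,0,0],[0,0,0],10],[[-200,0,0],[0,0,0],10],[[-220,2,8],[0,0,0],10],[[-230,6,24],[0,0,0],10],[[-230,12,42],[0,0,0],10],[[-230,18,58],[0,0,0],10]]}}

```text
time: 32.17
eef_pos: [0.544, 0.3442, 0.248]
tool_rot: [-0.479, 0.521, -0.521, 0.477]
force: [0.6, -0.4, -0.4]
gripper_width: 0.0213
```

{"fn": "play_rows", "kwargs": {"plan": [[[0,0,0],[0,0,0],10],[[0,0,0],[0,0,0],10],[[0,0,0],[0,0,0],10]]}}

```text
time: 32.42
eef_pos: [0.5432, 0.3431, 0.2493]
tool_rot: [-0.478, 0.522, -0.521, 0.476]
force: [0.2, -0.1, -0.5]
gripper_width: 0.0213
```

```bash
python3 - <<'E'
from h import *
st()
go([*w(TX,TY,0.001,.055),.169],down(TY))
s,t=both()
crop(s,(180,100,310,220),6,"ab_s");crop(t,(80,255,190,315),7,"ab_t")
E
```

```text
t 32.42 pos [0.5432, 0.3431, 0.2493] x [-0.089, -0.996, 0.001] z [0.996, -0.089, -0.002] F [0.2, -0.1, -0.5] w 21.3 j [0.45, 0.49, 0.11, 1.19, 0.0, 2.11]
shift [-0.8, 80.3, 0.2] turn [0.14, -0.02, 0.06]
```

View pics/ab_s.png

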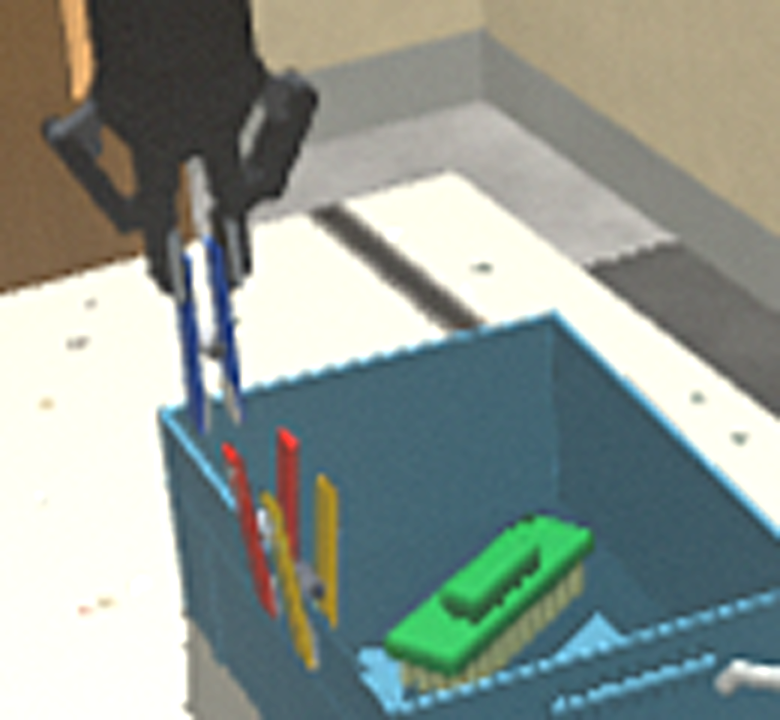

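View pics/ab_t.png

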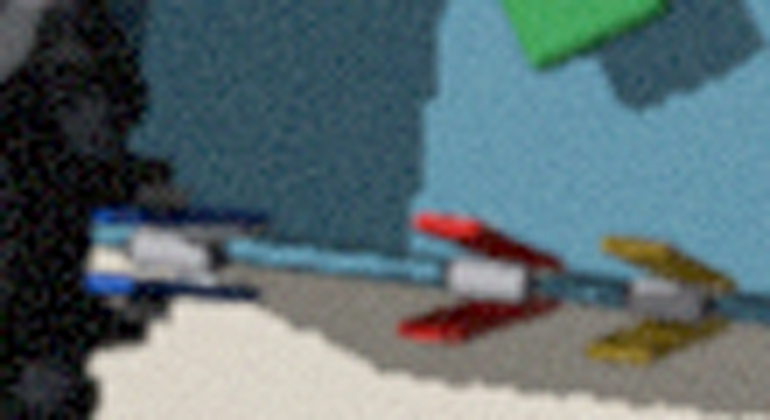

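The rim passes between the blue jaws, about 1.5 mm off-centre, so I'll shift 1 mm forward and lower.

{"fn": "play_rows", "kwargs": {"plan": [[[-1,20,1],[0,0,0],10],[[-1,35,1],[0,0,0],10],[[-1,45,1],[0,0,0],10],[[-1,53,1],[0,0,0],10],[[-1,60,1],[0,0,0],10],[[-1,66,1],[0,0,0],10],[[-1,72,1],[0,0,0],10],[[-1,77,1],[0,0,0],10],[[-1,80,1],[0,0,0],10],[[-1,80,1],[0,0,0],10]]}}

```text
time: 33.35
eef_pos: [0.5452, 0.3442, 0.1698]
tool_rot: [-0.478, 0.522, -0.522, 0.477]
force: [-0.8, 0.5, -0.6]
gripper_width: 0.0211
```

```bash
python3 - <<'E'
from h import *
st()
s,t=both()
crop(s,(180,120,310,220),6,"ac_s");crop(t,(80,255,190,315),7,"ac_t")
E
```

```text
t 33.35 pos [0.5452, 0.3442, 0.1698] x [-0.089, -0.996, 0.0] z [0.996, -0.089, -0.001] F [-0.8, 0.5, -0.6] w 21.1 j [0.45, 0.54, -0.01, 1.01, -0.0, 2.11]
```

View pics/ac_s.png

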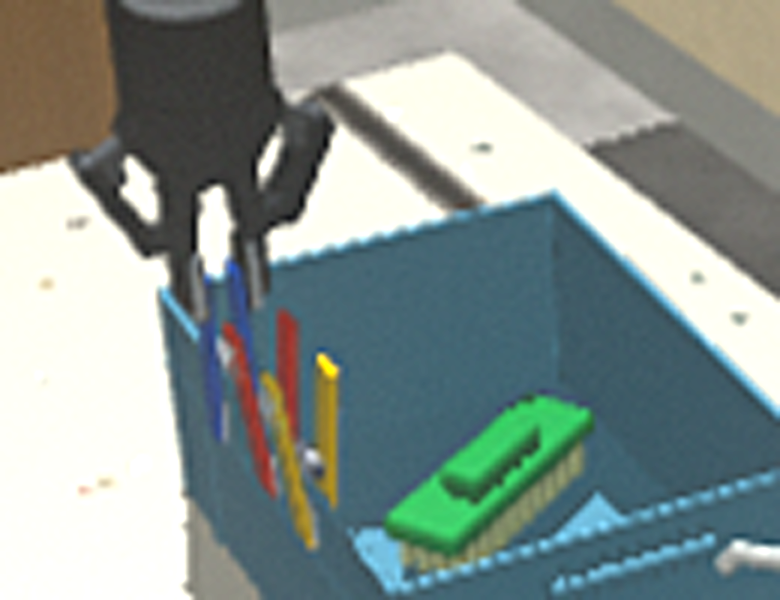

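The blue front jaw is outside at (215,430), and the forces are quiet. Releasing and lifting.

{"fn": "play_rows", "kwargs": {"plan": [[[0,0,0],[0,0,0],30],[[0,0,0],[0,0,0],35],[[0,0,0],[0,0,0],40],[[0,0,0],[0,0,0],50],[[0,0,0],[0,0,0],60],[[0,0,0],[0,0,0],60],[[0,0,0],[0,0,0],60],[[0,-15,0],[0,0,0],60],[[0,-40,0],[0,0,0],60],[[0,-75,0],[0,0,0],60]]}}

```text
time: 34.28
eef_pos: [0.5439, 0.3435, 0.2434]
tool_rot: [-0.479, 0.522, -0.521, 0.475]
force: [0.5, 0.1, -0.2]
gripper_width: 0.051
```

{"fn": "play_rows", "kwargs": {"plan": [[[0,-20,-30],[0,0,0],55],[[0,-20,-70],[0,0,0],55],[[10,-20,-100],[0,0,0],55],[[40,-20,-120],[0,0,0],55],[[75,-20,-120],[0,0,0],55],[[110,-20,-120],[0,0,0],55],[[120,-20,-120],[0,0,0],55],[[120,-20,-120],[0,0,0],55]]}}

```text
time: 34.95
eef_pos: [0.4151, 0.2337, 0.266]
tool_rot: [0.476, -0.522, 0.523, -0.477]
force: [1.4, 0.3, 0.7]
gripper_width: 0.0466
```

```bash
python3 - <<'E'
from h import *
st()
s,t=both()
crop(s,(190,130,320,230),6,"ad_s");crop(t,(60,235,230,325),4.5,"ad_t")
crop(s,(160,240,400,390),3.3,"ae_s"); crop(t,(230,200,540,430),2.4,"ae_t")
E
```

```text
t 34.95 pos [0.4151, 0.2337, 0.266] x [-0.092, -0.996, -0.0] z [0.996, -0.092, 0.001] F [1.4, 0.3, 0.7] w 46.6 j [0.36, 0.17, -0.31, 1.09, -0.0, 2.02]
```

View pics/ad_s.png

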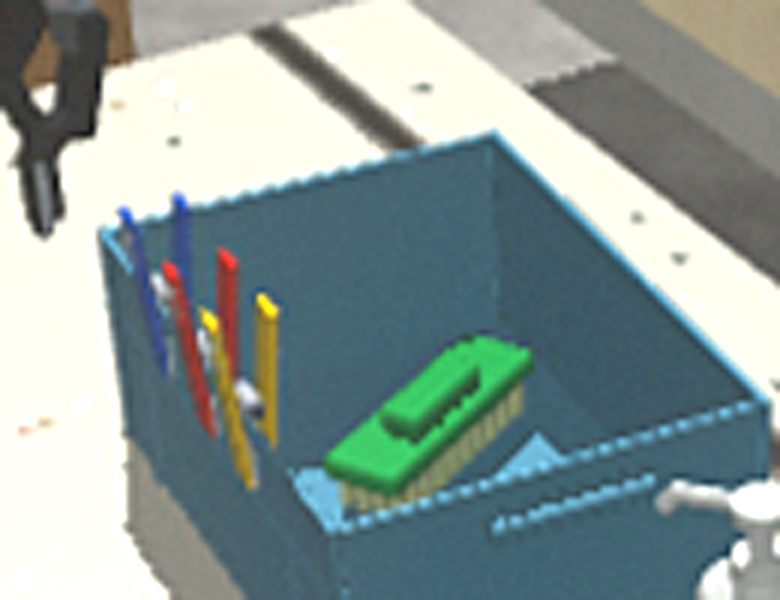

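View pics/ad_t.png

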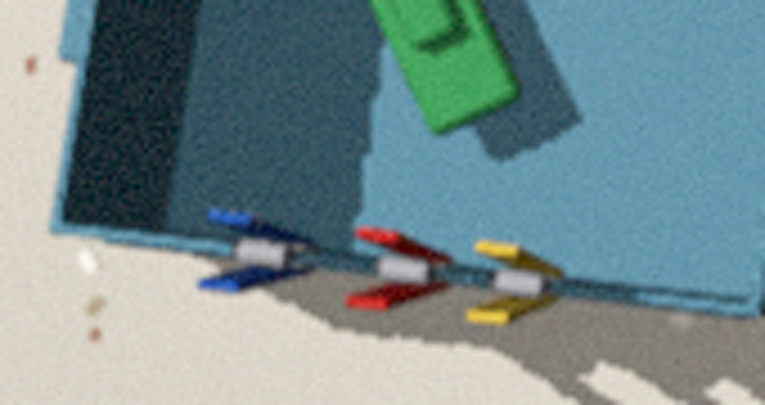

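View pics/ae_s.png

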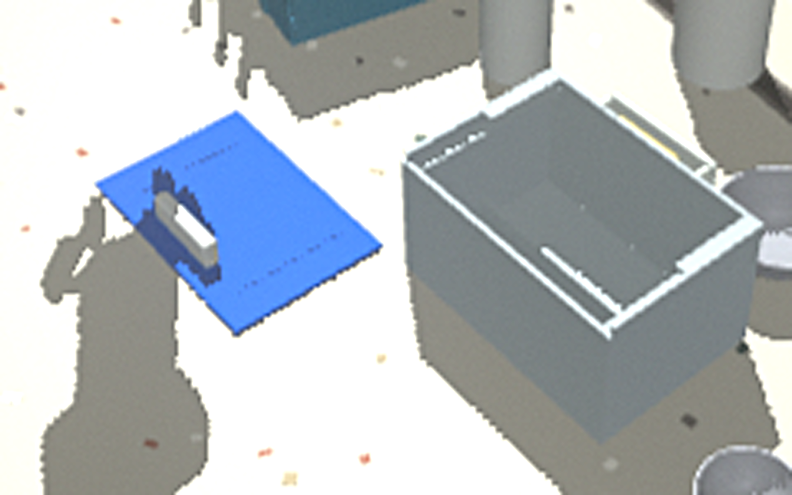

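View pics/ae_t.png

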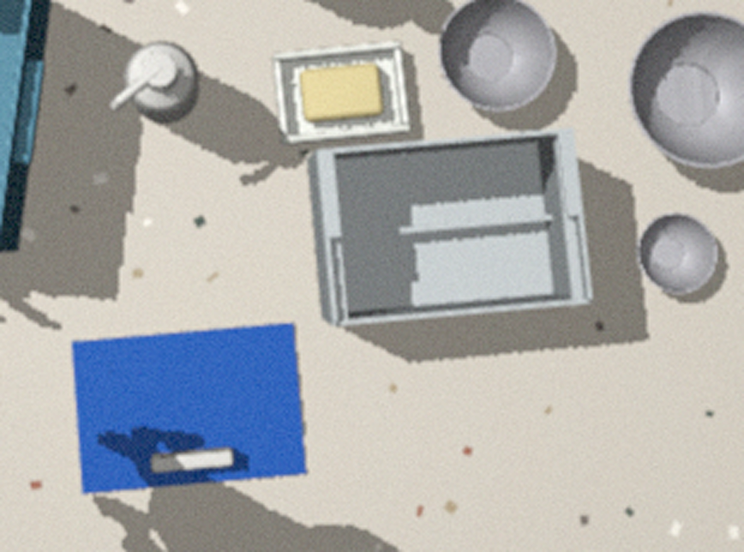

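All three pegs are on the rim and evenly spaced, the box is empty with only the rib showing, and the lid still lies on the slab. I'll measure the lid.

```bash
cat >> h.py <<'E'
def px(l,tt,k,a): return np.array(a,float)/k+[l,tt]-.5
def fit(s,t,pts,us,ut,x0=(.4,0,.1,0),zfree=True):
    def f(q):
        c,sn=np.cos(q[2]),np.sin(q[2]); P=np.array(pts,float)
        X=np.c_[q[0]+c*P[:,0]-sn*P[:,1],q[1]+sn*P[:,0]+c*P[:,1],P[:,2]+q[3]]
        return np.r_[proj(s,X)-us,proj(t,X)-ut].ravel()
    r=least_squares(f,x0); return r.x,np.abs(r.fun).max(),r.fun.reshape(-1,2).round(1)
E
python3 - <<'E'
from h import *
s,t=both()
us=px(160,240,3.3,[(236,111),(381,243),(236,330),(97,183)]); ut=px(230,200,2.4,[(73,341),(295,324),(305,472),(83,492)])
q,e,fr=fit(s,t,[(.069,.103,.004),(.069,-.103,.004),(-.069,-.103,.004),(-.069,.103,.004)],us,ut); print(q.round(4),e,fr.tolist())
print("ridge",w(q[:2],q[2],-.045,0))
crop(s,(170,260,290,345),6.5,"af_s"); crop(t,(255,325,365,410),7,"af_t")
E
```

```text
[ 3.829e-01 -3.330e-02  1.080e-01 -3.000e-04] 1.4224867471659763 [[1.3, -0.5], [1.4, 0.4], [0.5, 0.7], [0.2, -0.2], [-0.7, 0.3], [-0.8, -0.2], [0.3, 1.2], [-0.6, 0.9]]
ridge [ 0.33813065 -0.03816362]
```

View pics/af_s.png

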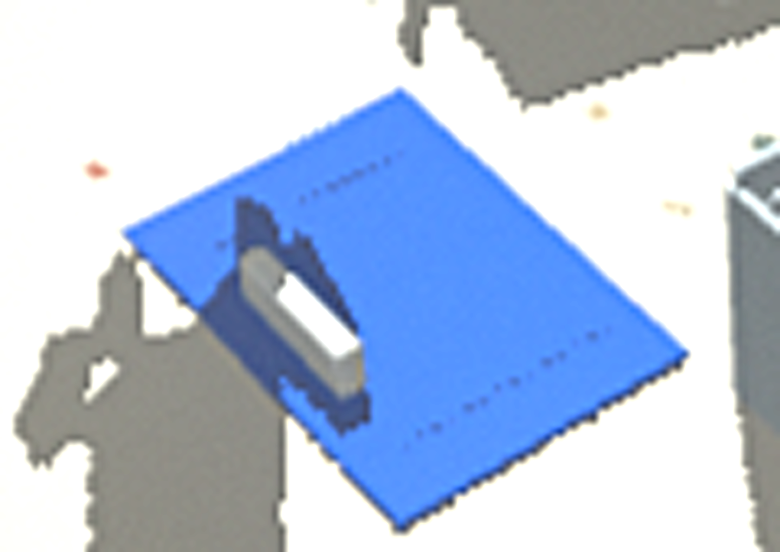

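View pics/af_t.png

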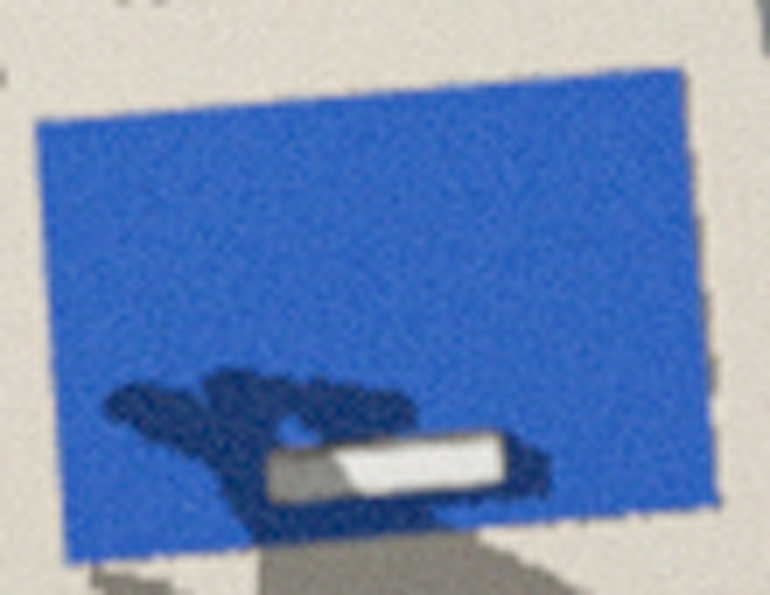

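```bash
python3 - <<'E'
from h import *
st(); go([.3388,-.039,.12],down(.108))
E
```

```text
t 35.15 pos [0.4159, 0.2364, 0.2655] x [-0.088, -0.996, -0.001] z [0.996, -0.088, 0.001] F [0.1, -0.2, 0.3] w 47.0 j [0.36, 0.17, -0.31, 1.09, 0.0, 2.02]
shift [281.2, 145.3, -52.7] turn [-0.03, -11.24, -0.04]
```

{"fn": "play_rows", "kwargs": {"plan": [[[25,10,-5],[0,-1,0],50],[[60,25,-10],[0,-3,0],50],[[95,40,-16],[0,-5,0],50],[[130,60,-23],[0,-7,0],50],[[165,80,-30],[0,-9,0],50],[[200,100,-37],[0,-11,0],50],[[235,120,-44],[0,-11.2,0],50],[[262,135,-50],[0,-11.2,0],50],[[276,144,-53],[0,-11.2,0],50],[[281,145,-53],[0,-11.2,0],50]]}}

```text
time: 35.98
eef_pos: [0.3365, -0.0405, 0.119]
tool_rot: [0.526, -0.474, 0.472, -0.525]
force: [0.2, 0.7, 0.5]
gripper_width: 0.0423
```

{"fn": "play_rows", "kwargs": {"plan": [[[0,0,0],[0,0,0],50],[[0,0,0],[0,0,0],50],[[0,0,0],[0,0,0],50]]}}

```text
time: 36.23
eef_pos: [0.3388, -0.039, 0.121]
tool_rot: [-0.526, 0.472, -0.472, 0.527]
force: [0.9, 0.5, 0.4]
gripper_width: 0.0429
```

```bash
python3 - <<'E'
from h import *
st(); go([.3388,-.039,.0085],down(.108))
s,t=both()
crop(s,(160,230,290,345),6,"ag_s"); crop(t,(255,325,365,410),7,"ag_t")
E
```

```text
t 36.23 pos [0.3388, -0.039, 0.121] x [0.109, -0.994, 0.0] z [0.994, 0.109, 0.001] F [0.9, 0.5, 0.4] w 42.9 j [-0.33, 0.07, -0.85, 0.65, 0.0, 1.13]
shift [-0.0, 112.5, -0.1] turn [-0.07, 0.04, 0.01]
```

View pics/ag_s.png

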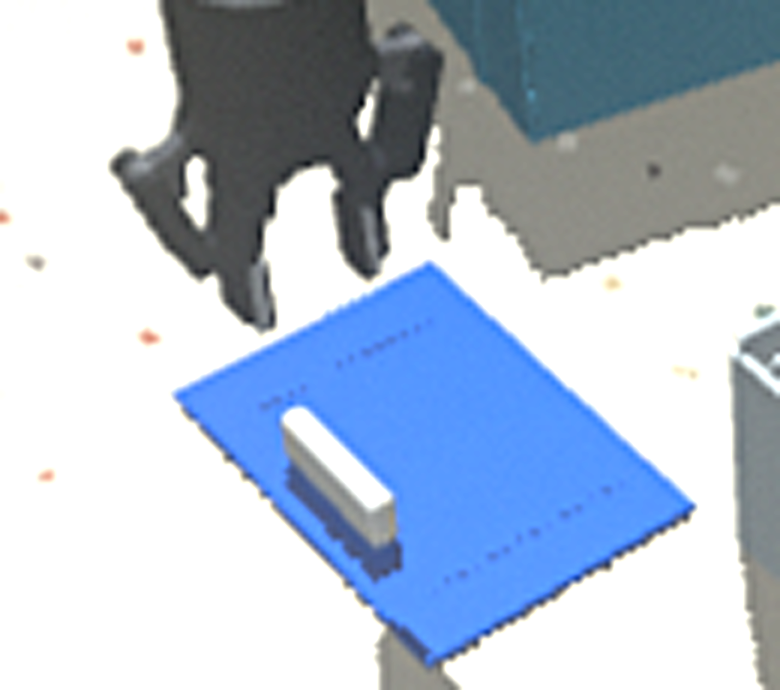

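View pics/ag_t.png

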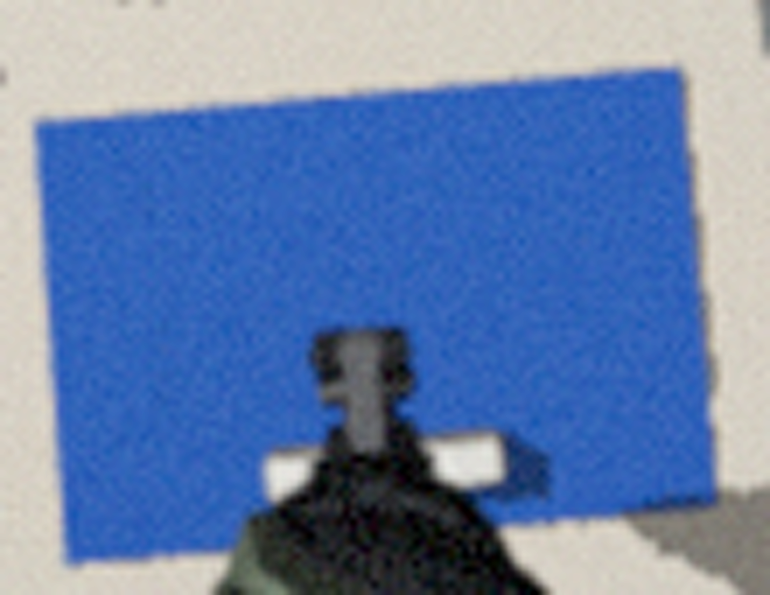

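The lid hasn't moved, and the ridge lies under the gripper. Down and grip.

{"fn": "play_rows", "kwargs": {"plan": [[[0,20,0],[0,0,0],50],[[0,45,0],[0,0,0],50],[[0,65,0],[0,0,0],50],[[0,82,0],[0,0,0],50],[[0,95,0],[0,0,0],50],[[0,104,0],[0,0,0],50],[[0,109,0],[0,0,0],50],[[0,111,0],[0,0,0],50],[[0,111.5,0],[0,0,0],50],[[0,111.5,0],[0,0,0],50]]}}

```text
time: 37.17
eef_pos: [0.3381, -0.0396, 0.0093]
tool_rot: [-0.526, 0.472, -0.473, 0.526]
force: [-0.1, -0.4, -1.2]
gripper_width: 0.0428
```

{"fn": "play_rows", "kwargs": {"plan": [[[0,0,0],[0,0,0],30],[[0,0,0],[0,0,0],0],[[0,0,0],[0,0,0],0],[[0,0,0],[0,0,0],0],[[0,0,0],[0,0,0],0],[[0,0,0],[0,0,0],0],[[0,0,0],[0,0,0],0],[[0,0,0],[0,0,0],0]], "grip_force": 70}}

```text
time: 37.83
eef_pos: [0.3382, -0.0399, 0.0096]
tool_rot: [-0.526, 0.472, -0.473, 0.526]
force: [-0.3, 0.5, 8.8]
gripper_width: 0.0125
```

{"fn": "play_rows", "kwargs": {"plan": [[[0,-5,0],[0,0,0],0],[[0,-15,0],[0,0,0],0],[[0,-30,0],[0,0,0],0],[[0,-50,0],[0,0,0],0],[[0,-75,0],[0,0,0],0],[[0,-105,0],[0,0,0],0],[[0,-135,0],[0,0,0],0],[[0,-160,0],[0,0,0],0],[[0,-178,0],[0,0,0],0],[[0,-180,0],[0,0,0],0]]}}

```text
time: 38.67
eef_pos: [0.3393, -0.0403, 0.1921]
tool_rot: [-0.525, 0.471, -0.475, 0.527]
force: [1.3, -0.7, -1.0]
gripper_width: 0.0127
```

```bash
python3 - <<'E'
from h import *
st()
s,t=both()
cv2.imwrite("pics/ah_s.png",s["pixels"][:,:,::-1]);cv2.imwrite("pics/ah_t.png",t["pixels"][:,:,::-1])
E
```

```text
t 38.67 pos [0.3393, -0.0403, 0.1921] x [0.107, -0.994, 0.003] z [0.994, 0.107, 0.005] F [1.3, -0.7, -1.0] w 12.7 j [-0.34, -0.04, -0.73, 0.87, -0.0, 1.13]
```

View pics/ah_s.png

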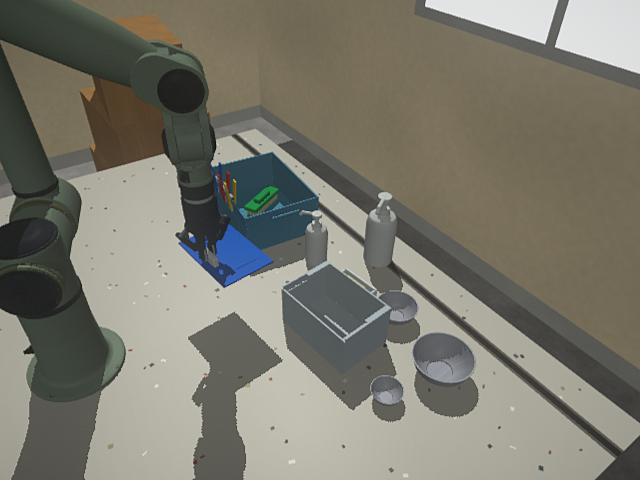

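```bash
cat >> h.py <<'E'
H=.0094
def lidtcp(d,r,th):
    bx=-.0439+.114-d-.114*np.cos(th)+H*np.sin(th)-H*0; z=.110+r+.114*np.sin(th)+H*np.cos(th)
    return np.r_[w(BX,BY,bx,-.0018),z]
E
python3 - <<'E'
from h import *
st()
p=lidtcp(.088,.055,.1);print(p); go(p,down(BY,.1))
E
```

```text
t 38.77 pos [0.3378, -0.0398, 0.1893] x [0.106, -0.994, 0.001] z [0.994, 0.106, 0.002] F [0.5, -0.1, -1.3] w 12.2 j [-0.34, -0.03, -0.74, 0.86, -0.0, 1.13]
[ 0.42477577 -0.27245017  0.18573405]
shift [240.5, 3.9, 61.7] turn [-5.82, -0.48, 0.02]
```

{"fn": "play_rows", "kwargs": {"plan": [[[10,0,2],[0,0,0],0],[[35,0,8],[0,0,0],0],[[65,0,15],[-1,0,0],0],[[100,0,24],[-2,0,0],0],[[135,2,33],[-3,0,0],0],[[170,3,42],[-4,0,0],0],[[200,4,50],[-5,-0.5,0],0],[[225,4,57],[-5.8,-0.5,0],0],[[237,4,61],[-5.8,-0.5,0],0],[[240,4,62],[-5.8,-0.5,0],0]]}}

```text
time: 39.6
eef_pos: [0.4248, -0.2743, 0.1824]
tool_rot: [0.554, -0.495, 0.446, -0.5]
force: [-0.1, 0.2, -1.9]
gripper_width: 0.0125
```

{"fn": "play_rows", "kwargs": {"plan": [[[0,0,0],[0,0,0],0],[[0,0,0],[0,0,0],0],[[0,0,0],[0,0,0],0]]}}

```text
time: 39.85
eef_pos: [0.4238, -0.2705, 0.1843]
tool_rot: [0.554, -0.494, 0.445, -0.501]
force: [-1.2, 0.8, -2.2]
gripper_width: 0.0126
```

```bash
python3 - <<'E'
from h import *
st()
go(lidtcp(.083,.0,.1),down(BY,.1));go(lidtcp(.080,.001,.1),down(BY,.1))
s,t=both()
crop(s,(230,220,400,350),4.6,"ai_s"); crop(t,(340,245,485,375),4.6,"ai_t")
E
```

```text
t 39.85 pos [0.4238, -0.2705, 0.1843] x [0.116, -0.993, -0.002] z [0.988, 0.116, -0.102] F [-1.2, 0.8, -2.2] w 12.6 j [-0.67, 0.34, -0.31, 1.0, -0.07, 0.79]
shift [2.1, 52.7, 11.2] turn [0.15, 0.08, -0.11]
shift [2.1, 51.4, 14.0] turn [0.15, 0.08, -0.11]
```

View pics/ai_s.png

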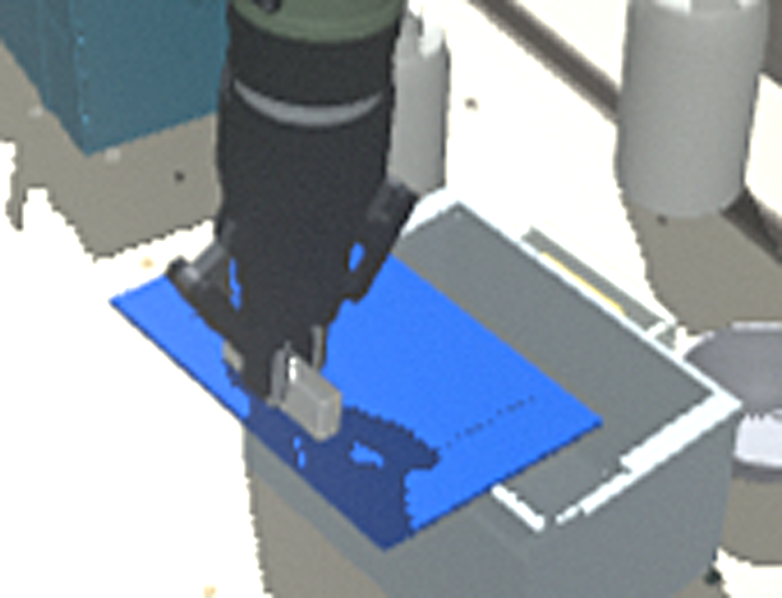

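View pics/ai_t.png

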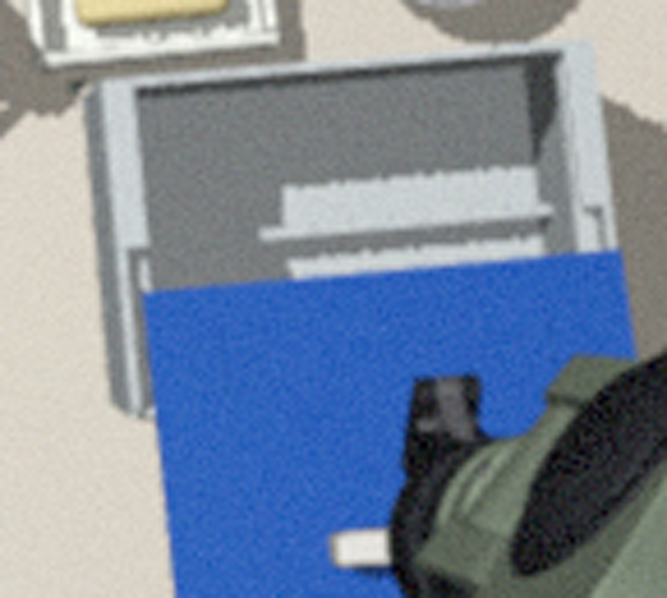

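{"fn": "play_rows", "kwargs": {"plan": [[[2,8,2],[0,0,0],0],[[2,18,4],[0,0,0],0],[[2,28,6],[0,0,0],0],[[2,36,8],[0,0,0],0],[[2,42,9],[0,0,0],0],[[2,46,10],[0,0,0],0],[[2,48,11],[0,0,0],0],[[2,48,11],[0,0,0],0]]}}

```text
time: 40.62
eef_pos: [0.431, -0.2729, 0.1355]
tool_rot: [0.554, -0.494, 0.445, -0.501]
force: [-0.4, 0.4, -1.1]
gripper_width: 0.0128
```

```bash
python3 - <<'E'
from h import *
st()
go(lidtcp(.080,.001,.1),down(BY,.1))
s,t=both()
crop(s,(250,240,400,370),5,"aj_s"); crop(t,(340,245,485,375),4.6,"aj_t")
E
```

```text
t 40.62 pos [0.431, -0.2729, 0.1355] x [0.115, -0.993, -0.001] z [0.988, 0.115, -0.102] F [-0.4, 0.4, -1.1] w 12.8 j [-0.67, 0.4, -0.35, 0.89, -0.07, 0.79]
shift [-1.1, 3.6, 2.2] turn [0.1, 0.04, -0.06]
```

View pics/aj_s.png

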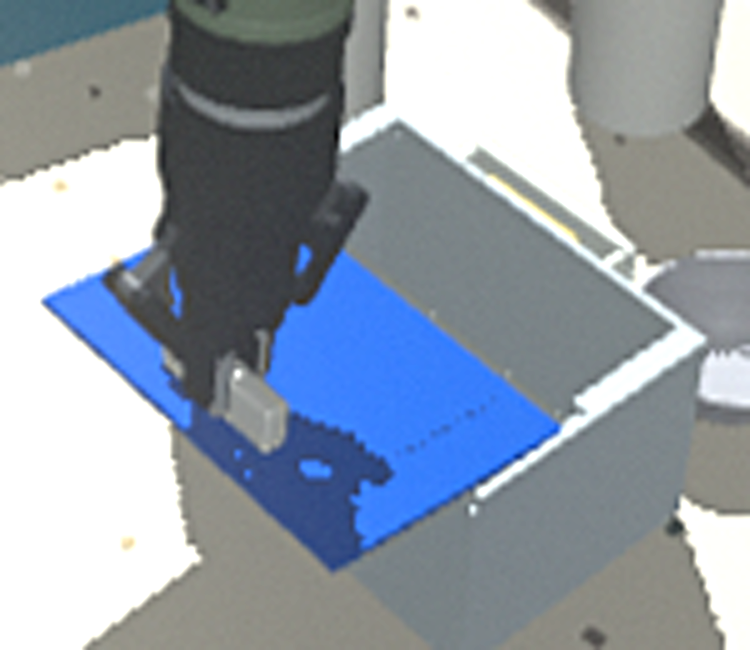

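View pics/aj_t.png

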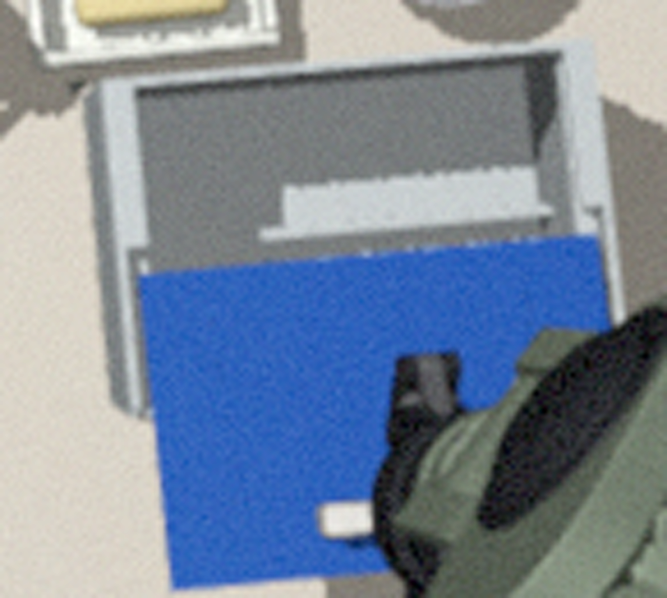

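```bash
python3 - <<'E'
from h import *
t=bot.grab_frame("top")
c,sn=np.cos(BY),np.sin(BY)
def bxy(p): d=p[:2]-BX; return (d@[c,sn]).round(4),(d@[-sn,c]).round(4)
for uv in [(141,272),(598,236)]: print(bxy(unz(t,px(340,245,4.6,uv),.118)))
# inner wall edges for reference: seat image wall rear corners outer
for uv in [(88,88),(592,42)]: print("wall",bxy(unz(t,px(340,245,4.6,uv),.122)))
E
```

```text
(np.float64(-0.0107), np.float64(0.1001))
(np.float64(-0.0126), np.float64(-0.1051))
wall (np.float64(0.0726), np.float64(0.1163))
wall (np.float64(0.0738), np.float64(-0.1111))
```

```bash
python3 - <<'E'
from h import *
import h
st()
for d,r,th in [(80,1,.1),(75,1,.1),(70,1,.098),(65,.9,.092),(60,.8,.086),(55,.7,.08),(50,.7,.075),(45,.7,.071),(40,.7,.067),(35,.7,.063)]:
    go(lidtcp(d/1e3,r/1e3,th),down(BY,th))
E
```

```text
t 40.77 pos [0.4313, -0.2732, 0.1364] x [0.115, -0.993, 0.0] z [0.988, 0.115, -0.101] F [-0.3, -0.3, -1.4] w 12.6 j [-0.67, 0.4, -0.35, 0.89, -0.07, 0.79]
shift [-1.5, 4.5, 2.0] turn [0.05, 0.03, 0.0]
shift [-1.5, 4.0, 7.0] turn [0.05, 0.03, 0.0]
shift [-1.5, 3.7, 12.0] turn [0.16, 0.03, 0.0]
shift [-1.5, 4.0, 16.9] turn [0.5, 0.03, 0.0]
shift [-1.5, 4.3, 21.8] turn [0.85, 0.03, 0.0]
shift [-1.5, 4.5, 26.8] turn [1.19, 0.03, 0.0]
shift [-1.5, 4.6, 31.7] turn [1.48, 0.03, 0.0]
shift [-1.5, 4.6, 36.7] turn [1.71, 0.03, 0.0]
shift [-1.5, 4.5, 41.6] turn [1.94, 0.03, 0.0]
shift [-1.5, 4.5, 46.6] turn [2.17, 0.03, 0.0]
```

{"fn": "play_rows", "kwargs": {"plan": [[[-1.5,2,1],[0,0,0],0],[[-1.5,4.5,2],[0,0,0],0],[[-1.5,4.2,5],[0,0,0],0],[[-1.5,4,8],[0,0,0],0],[[-1.5,3.8,11],[0.1,0,0],0],[[-1.5,3.9,14],[0.3,0,0],0],[[-1.5,4,17],[0.5,0,0],0],[[-1.5,4.2,20],[0.7,0,0],0],[[-1.5,4.3,22],[0.8,0,0],0],[[-1.5,4.3,22],[0.8,0,0],0]]}}

```text
time: 41.6
eef_pos: [0.4527, -0.2691, 0.1296]
tool_rot: [0.55, -0.49, 0.449, -0.505]
force: [0.1, -0.3, -1.2]
gripper_width: 0.0121
```

```bash
python3 - <<'E'
from h import *
st()
s,t=both()
crop(s,(250,240,400,370),5,"ak_s"); crop(t,(340,245,485,375),4.6,"ak_t")
for d,r,th in [(60,.8,.086),(55,.7,.08),(50,.7,.075),(45,.7,.071),(40,.7,.067),(35,.7,.063),(30,.7,.06),(25,.7,.057),(20,.6,.054),(15,.5,.051)]:
    go(lidtcp(d/1e3,r/1e3,th),down(BY,th))
E
```

```text
t 41.6 pos [0.4527, -0.2691, 0.1296] x [0.115, -0.993, -0.0] z [0.99, 0.115, -0.087] F [0.1, -0.3, -1.2] w 12.1 j [-0.64, 0.43, -0.33, 0.88, -0.06, 0.81]
shift [0.2, -0.3, -0.1] turn [0.06, 0.03, -0.02]
shift [0.2, 0.0, 4.8] turn [0.41, 0.03, -0.02]
shift [0.2, 0.1, 9.8] turn [0.69, 0.03, -0.02]
shift [0.2, 0.2, 14.7] turn [0.92, 0.03, -0.02]
shift [0.2, 0.2, 19.7] turn [1.15, 0.03, -0.02]
shift [0.2, 0.2, 24.6] turn [1.38, 0.03, -0.02]
shift [0.2, 0.1, 29.6] turn [1.55, 0.03, -0.02]
shift [0.2, 0.0, 34.5] turn [1.72, 0.03, -0.02]
shift [0.2, 0.0, 39.5] turn [1.9, 0.03, -0.02]
shift [0.2, 0.0, 44.5] turn [2.07, 0.03, -0.02]
```

View pics/ak_s.png

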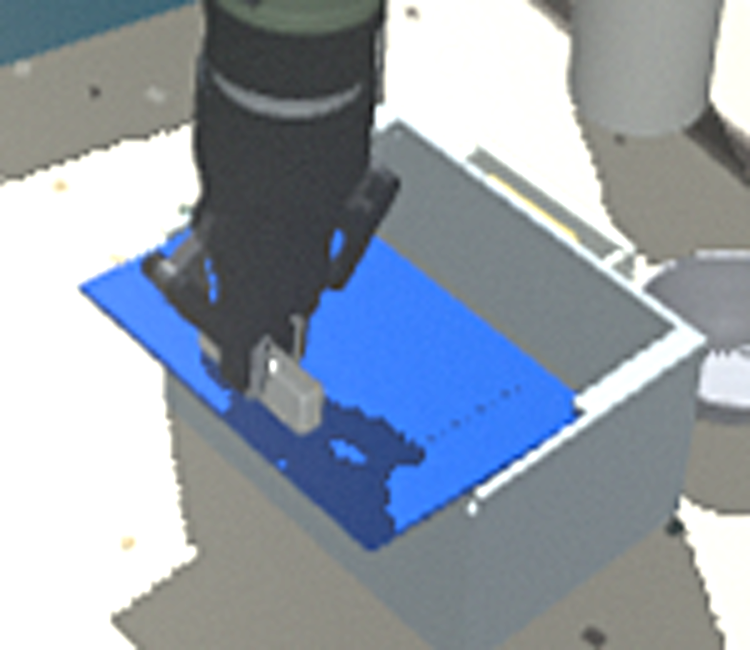

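View pics/ak_t.png

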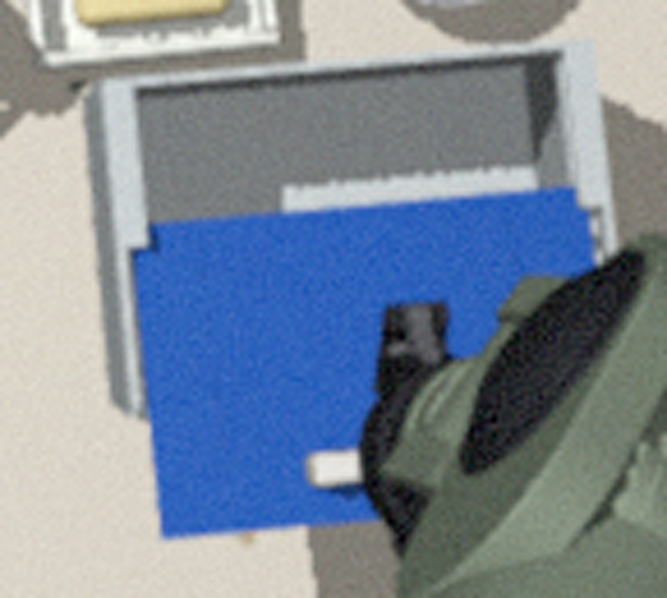

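The lid's rear corners have gone under both rails: the left rail covers it at (150,240), the right one at (580,200). There's no contact force, so I'll carry on.

{"fn": "play_rows", "kwargs": {"plan": [[[0,0,4],[0.3,0,0],0],[[0,0,9],[0.6,0,0],0],[[0,0.1,14],[0.9,0,0],0],[[0,0.1,19],[1.1,0,0],0],[[0,0.1,24],[1.3,0,0],0],[[0,0,29],[1.5,0,0],0],[[0,0,34],[1.7,0,0],0],[[0,0,39],[1.9,0,0],0],[[0,0,44],[2,0,0],0],[[0,0,44],[2,0,0],0]]}}

```text
time: 42.53
eef_pos: [0.4968, -0.264, 0.1257]
tool_rot: [0.542, -0.482, 0.458, -0.514]
force: [-0.3, -0.3, -2.2]
gripper_width: 0.0124
```

```bash
python3 - <<'E'
from h import *
st()
s,t=both()
crop(s,(270,250,400,370),6,"al_s"); crop(t,(340,245,485,375),4.6,"al_t")
for d,r,th in [(15,.5,.051),(10,.4,.049),(5,.3,.047),(0,.3,.045),(-2,.3,.045)]:
    go(lidtcp(d/1e3,r/1e3,th),down(BY,th))
E
```

```text
t 42.53 pos [0.4968, -0.264, 0.1257] x [0.116, -0.993, -0.0] z [0.992, 0.116, -0.052] F [-0.3, -0.3, -2.2] w 12.4 j [-0.6, 0.47, -0.26, 0.88, -0.03, 0.85]
shift [0.3, -0.0, 0.4] turn [0.07, 0.05, -0.02]
shift [0.3, 0.1, 5.4] turn [0.19, 0.05, -0.02]
shift [0.3, 0.1, 10.3] turn [0.3, 0.05, -0.02]
shift [0.3, 0.1, 15.3] turn [0.42, 0.05, -0.02]
shift [0.3, -0.0, 17.3] turn [0.42, 0.05, -0.02]
```

View pics/al_s.png

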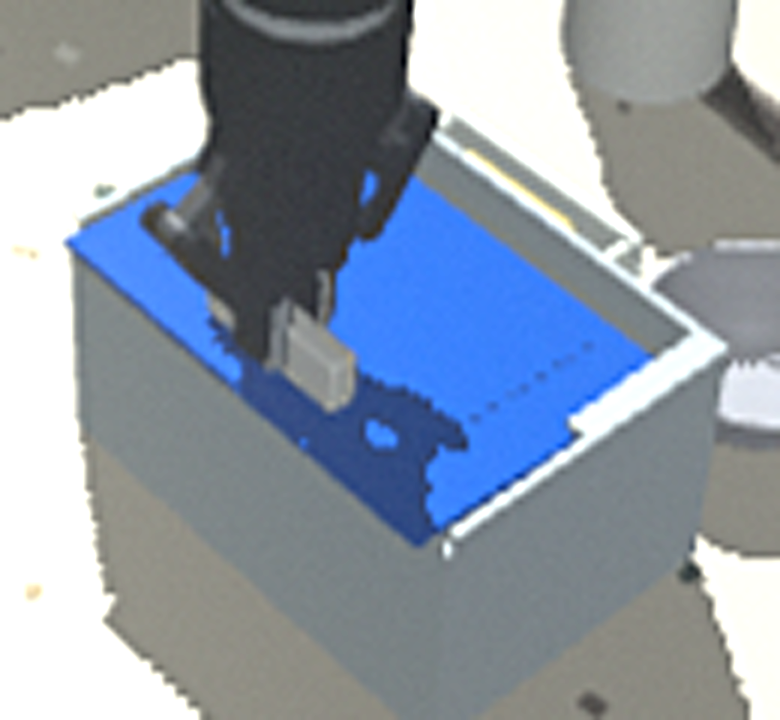

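View pics/al_t.png

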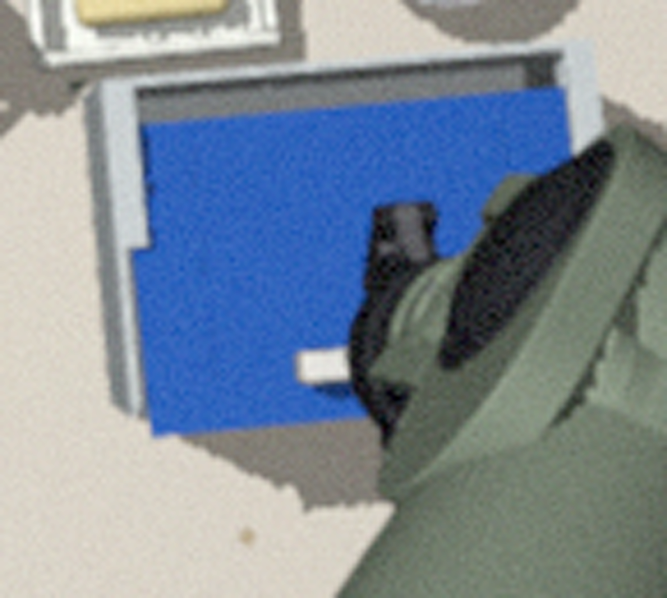

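{"fn": "play_rows", "kwargs": {"plan": [[[0,0,3],[0.1,0,0],0],[[0,0,6],[0.2,0,0],0],[[0,0,9],[0.3,0,0],0],[[0,0,11],[0.3,0,0],0],[[0,0,13],[0.3,0,0],0],[[0,0,14.5],[0.3,0,0],0],[[0,0,15.5],[0.3,0,0],0],[[0,0,15.5],[0.3,0,0],0]]}}

```text
time: 43.3
eef_pos: [0.5114, -0.2622, 0.125]
tool_rot: [0.54, -0.481, 0.459, -0.516]
force: [-0.6, 0.3, -0.2]
gripper_width: 0.0123
```

```bash
python3 - <<'E'
from h import *
st()
s,t=both()
crop(s,(270,250,400,370),6,"am_s"); crop(t,(340,245,485,375),4.6,"am_t")
go(lidtcp(0,.0003,.045),down(BY,.045))
go(lidtcp(0,.0,.0),down(BY,.0))
E
```

```text
t 43.3 pos [0.5114, -0.2622, 0.125] x [0.115, -0.993, -0.0] z [0.992, 0.115, -0.047] F [-0.6, 0.3, -0.2] w 12.3 j [-0.59, 0.49, -0.23, 0.89, -0.03, 0.87]
shift [0.2, 0.1, -0.1] turn [0.1, 0.03, -0.02]
shift [0.2, 5.6, -0.4] turn [2.68, 0.03, -0.02]
```

View pics/am_s.png

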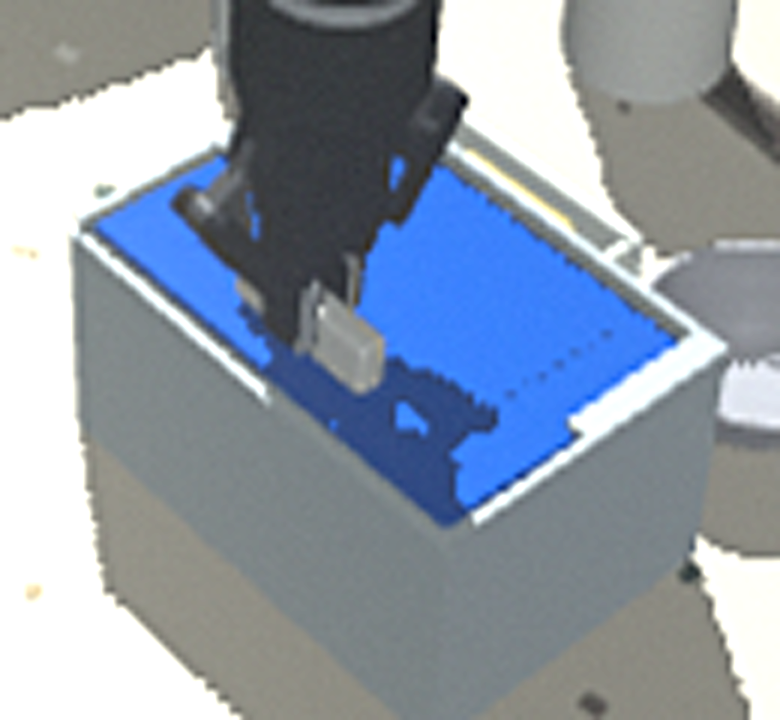

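View pics/am_t.png

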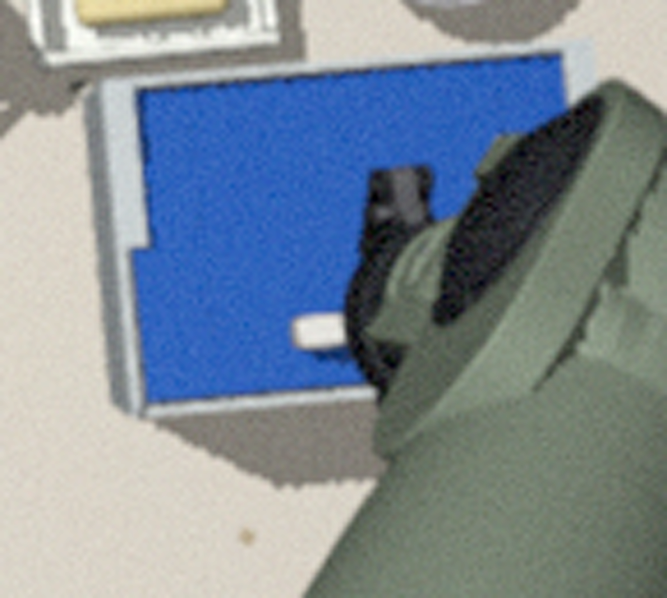

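The lid has cleared the lip and the lip strip shows in front of it. Lowering the front end.

{"fn": "play_rows", "kwargs": {"plan": [[[0,0,0.3],[0.2,0,0],0],[[0,1.2,0.3],[0.7,0,0],0],[[0,2.4,0.2],[1.2,0,0],0],[[0,3.6,0],[1.7,0,0],0],[[0,4.8,0],[2.2,0,0],0],[[0,5.8,0],[2.7,0,0],0],[[0,6.2,0],[2.7,0,0],0],[[0,6.2,0],[2.7,0,0],0]]}}

```text
time: 44.07
eef_pos: [0.5111, -0.2622, 0.1197]
tool_rot: [-0.528, 0.47, -0.471, 0.528]
force: [0.1, 0.9, 5.1]
gripper_width: 0.0122
```

```bash
python3 - <<'E'
from h import *
st()
s,t=both()
crop(s,(270,250,400,370),6,"an_s"); crop(t,(340,245,485,375),4.6,"an_t")
E
```

```text
t 44.07 pos [0.5111, -0.2622, 0.1197] x [0.115, -0.993, -0.0] z [0.993, 0.115, 0.002] F [0.1, 0.9, 5.1] w 12.2 j [-0.6, 0.47, -0.29, 0.82, 0.0, 0.85]
```

View pics/an_s.png

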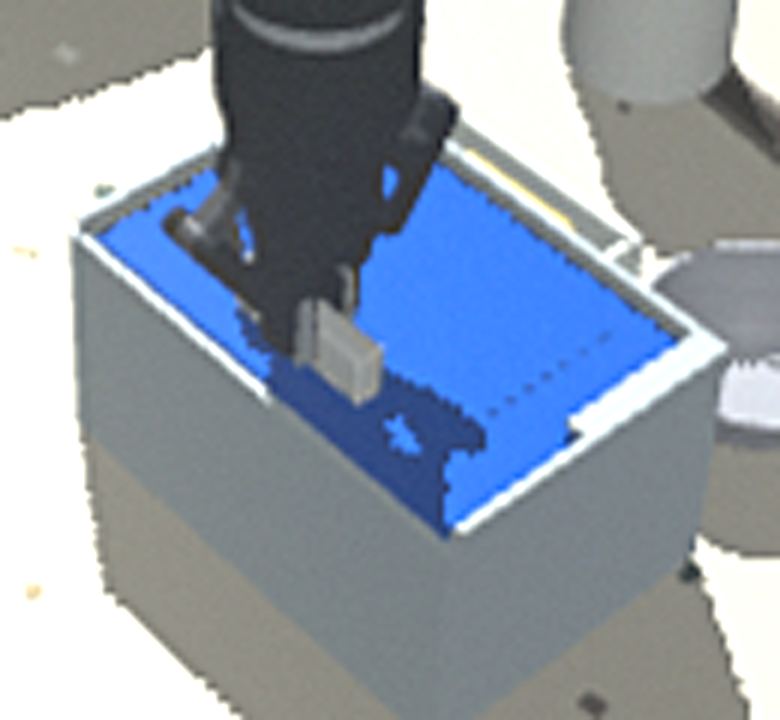

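The lid is seated, with a 5 N reaction at z = 0.1197. I'll release it and lift away.

{"fn": "play_rows", "kwargs": {"plan": [[[0,0,0],[0,0,0],20],[[0,0,0],[0,0,0],30],[[0,0,0],[0,0,0],40],[[0,0,0],[0,0,0],45],[[0,0,0],[0,0,0],45],[[0,-5,0],[0,0,0],45],[[0,-15,0],[0,0,0],45],[[0,-35,0],[0,0,0],45],[[0,-65,0],[0,0,0],45],[[0,-100,0],[0,0,0],45]]}}

```text
time: 45.0
eef_pos: [0.5099, -0.2616, 0.2192]
tool_rot: [0.528, -0.471, 0.469, -0.528]
force: [0.3, -0.6, -0.1]
gripper_width: 0.0384
```

{"fn": "play_rows", "kwargs": {"plan": [[[-10,-20,-30],[0,0,0],45],[[-40,-20,-60],[0,0,0],45],[[-75,-20,-85],[0,0,0],45],[[-110,-20,-100],[0,0,0],45],[[-145,-20,-110],[0,0,0],45],[[-180,-20,-120],[0,0,0],45],[[-200,-20,-120],[0,0,0],45],[[-200,-20,-120],[0,0,0],45]]}}

```text
time: 45.67
eef_pos: [0.3671, -0.0744, 0.2398]
tool_rot: [-0.528, 0.469, -0.469, 0.529]
force: [-1.1, -0.3, 0.1]
gripper_width: 0.0383
```

```bash
python3 - <<'E'
from h import *
st()
s,t=both()
cv2.imwrite("pics/ao_s.png",s["pixels"][:,:,::-1]);cv2.imwrite("pics/ao_t.png",t["pixels"][:,:,::-1])
crop(s,(270,250,400,370),6,"ap_s"); crop(t,(350,245,485,345),5,"ap_t")
E
```

```text
t 45.67 pos [0.3671, -0.0744, 0.2398] x [0.119, -0.993, -0.001] z [0.993, 0.119, 0.001] F [-1.1, -0.3, 0.1] w 38.3 j [-0.4, -0.01, -0.58, 1.0, 0.0, 1.05]
```

View pics/ap_s.png

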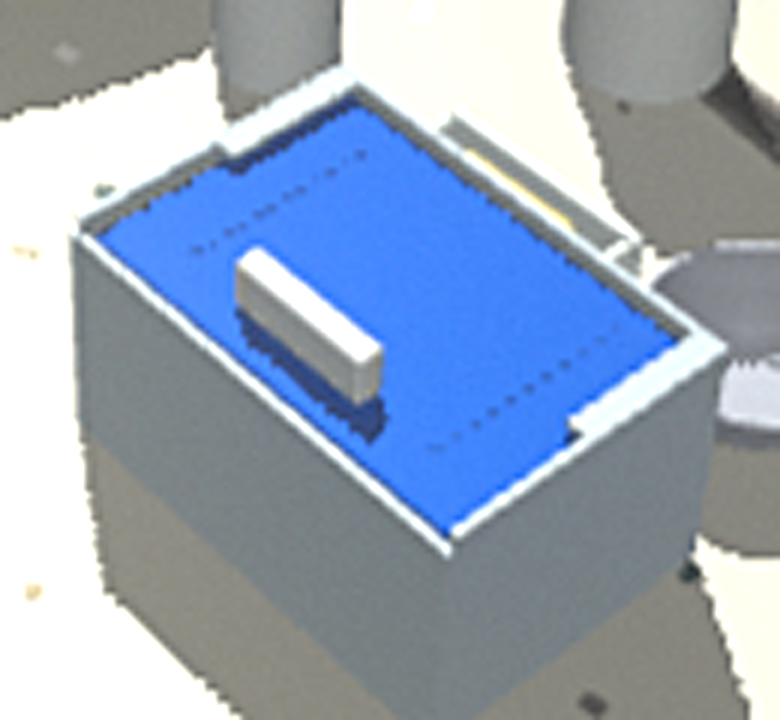

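View pics/ap_t.png

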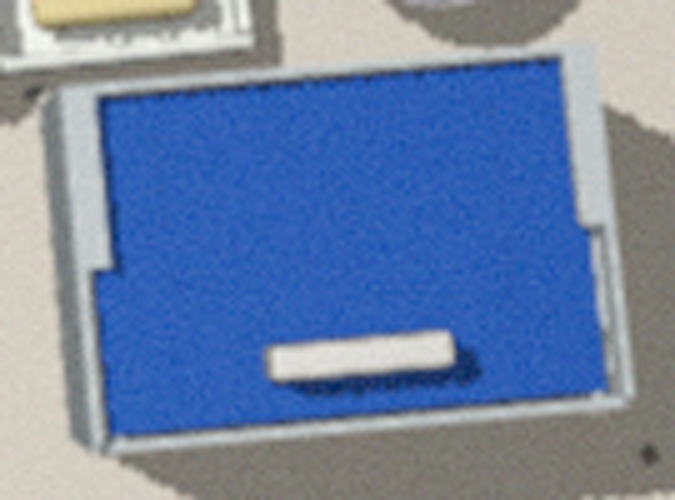

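View pics/ao_s.png

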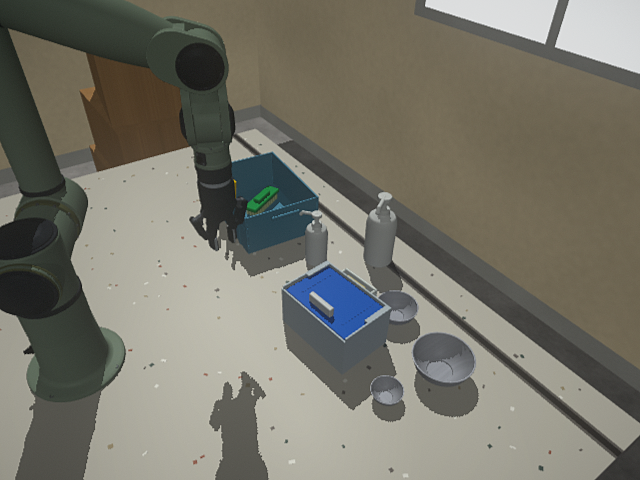

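View pics/ao_t.png

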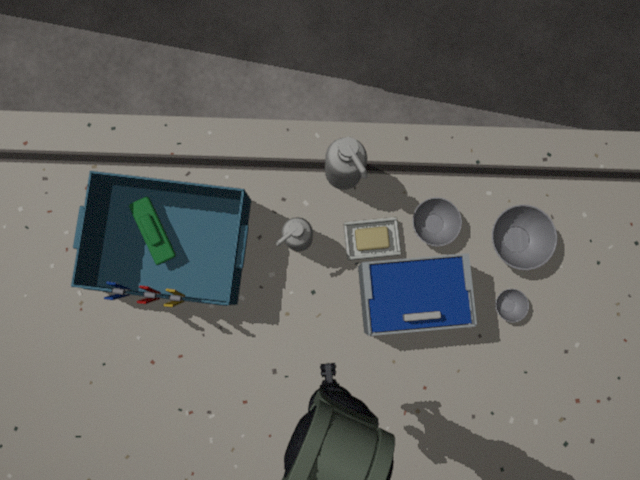

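The lid sits as it did at the start, front end down behind the lip. One numeric check of the pegs and bystanders before handing in.

```bash
python3 - <<'E'
from h import *
s,t=both()
a=cv2.imread("pics/a_top.png");b=t["pixels"][:,:,::-1]; d=np.abs(a.astype(int)-b).max(2)
for n,(l,tp,r,bt) in {"disp":(280,218,314,250),"bowl":(413,198,463,247),"soap":(345,216,401,260),"brush":(132,195,175,266),"bigdisp":(325,135,368,190),"box+lid":(360,256,476,336)}.items(): print(n,(d[tp:bt,l:r]>40).mean().round(4))
S={"blue":[(123,216),(180,199)],"red":[(171,268),(229,256)],"yel":[(209,317),(266,303)]}
T={"blue":[(218,284),(228,215)],"red":[(368,301),(378,236)],"yel":[(488,317),(496,248)]}
for k in S:
    ps=[tri(s,px(190,130,6,x),t,px(60,235,4.5,y)) for x,y in zip(S[k],T[k])]
    m=(ps[0][0]+ps[1][0])/2; e=m[:2]-TX; c,sn=np.cos(TY),np.sin(TY)
    print(k,"head z",[p[0][2].round(4) for p in ps],"res",[round(p[1],1) for p in ps],"tub xy",(e@[c,sn]).round(4),(e@[-sn,c]).round(4),"depth",(130-(m[2]*1e3-97)).round(1))
E
```

```text
disp 0.0
bowl 0.0
soap 0.0
brush 0.0
bigdisp 0.0
box+lid 0.0
blue head z [np.float64(0.1906), np.float64(0.1928)] res [np.float64(1.2), np.float64(0.9)] tub xy 0.0006 0.0596 depth 35.3
red head z [np.float64(0.1945), np.float64(0.1935)] res [np.float64(1.0), np.float64(0.4)] tub xy 0.0005 -0.0051 depth 33.0
yel head z [np.float64(0.1946), np.float64(0.1934)] res [np.float64(0.9), np.float64(0.8)] tub xy 0.0003 -0.0556 depth 33.0
```

```bash
python3 - <<'E'
from h import *
print(bot.hand_in()); st()
E
```

```text
the job is handed in; nothing more can be done
None
the job is handed in; nothing more can be done
```

The job is done and handed in, at about 46 s of the 210 s allowed.

**What I did**
- **Opening the box:** I tilted the lid's front end over the lip and slid it out of the grooves. I laid it flat on the slab, ridge up, clear of box and tub.
- **Pegs:** Only three were there: red, yellow and blue. I moved each from the rib to the near long rim of the tub.
- **Closing the box:** I slid the lid back under the rails and lowered its front end behind the lip.

**Last checks**
- **Peg spacing:** The pegs stand upright on the rim at tub y of about +60, -5 and -56 mm. That leaves gaps of 32 mm or more between neighbours.
- **Rim depth:** The two-view measurement gave 33–35 mm. The arm's own heights gave about 29–30 mm. The cameras read the tub about 3 mm low, so I trust about 30 mm; either is within the 39 mm limit.
- **Box, lid and bystanders:** In the top view the closed box, both dispensers, bowl, soap holder and brush showed no change from the first picture.

I saw neither a knock to the lid nor a slackening of the grip. No check failed.

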